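# Open the moisture analyser and set its sample pan out to cool

### The arm

A 6-joint arm with a two-finger parallel gripper is mounted at the origin on the work surface. World frame = base frame: x ahead of the robot, y to its left, z up, the work surface at z = 0. Lengths are in m, angles in rad, forces in N, time in s.
With the tool pointing down it reaches from about 0.25 to 0.725 m from the base axis. Payload 4 kg.
Tool frame: the origin (TCP) lies at the very end of the fingers, on their centre line; the grasp point (between the pads) lies 19 mm behind it; z points along the fingers, y is the direction in which the jaws open and shut (so a half turn about z gives the same grasp; the last joint's range is limited). The gripper opens to 85 mm and grips with 20 to 120 N. Pads are 22 mm wide; open, the fingers measure 114 mm over their backs; the gripper's body (76 mm by 85 mm) begins 54 mm behind the grasp point. The pads swing forward as they close: fully open they stand 13 mm farther back than shut.
Start: joints at [1.318, 0.241, 0.005, 1.335, 0, 1.571], TCP at [0.125, 0.484, 0.231] pointing down, gripper open.
Joint ranges: [-2.72, 2.72], [-1.05, 1.87], [-1.09, 1.28], [-1.99, 2.15], [-1.42, 1.44], [-3.14, 3.14]. Speed limits (rad/s): [2.79, 2.79, 3.14, 3.14, 3.14, 3.14].

### API

Orientations are given as a unit quaternion [x, y, z, w].
In Python, from workcell import bot gives the robot as it stands.
- The arm moves only by the shell command python3 -m crank 'ROWS'. ROWS is JSON, a list that holds one entry, the list of rows, each a list of 5 numbers: the shift along the tool's x, y, z in mm, then the turn about the tool's z in degrees, then the closure in counts, from 0 (fully open) to 255 (shut). In form: [[[tx, ty, tz, turn, grip], ...]]. A call has 1 to 12 rows; each row shifts and turns the pose as measured when the row begins, along the tool's axes as they then stand; what a row does not reach is not made up. A row lasts 1/8 s, in which the tool goes at most 62.5 mm and 10.7 degrees, less where a joint would pass 70% of its speed; a pose out of reach is approached as far as the arm can. A call is refused whole if a number of a shift passes 62.5 or a number of a turn 10.7, either way. A call with a gripper value outside its range is refused whole. The fingers move at their own pace and stop on an object; the grip force is fixed at half the most. Time passes only in rows, so rows that do not move let the fingers close. It gives the time, the measured TCP pose, the force and the opening at its end, in the units of the state.
- bot.get_obs(): the state, without advancing time (a new reading comes with each control period).
- bot.camera(name): name is "scene" or "top" or "wrist"; returns a dict with "img" (400x640x3 uint8, blue, green, red), "depth" (400x640 float32, m along the optical axis (not along the pixel's ray), 0 where there is no reading), "fx", "fy", "cx", "cy" (pixels), "R" (3x3) and "t" (3): a world point X has camera coordinates R X + t; the wrist camera has in their place "T_tool_cam" (4x4, takes a point from camera to tool coordinates, whose origin is the TCP and whose axes are the flange's). Camera axes: x right, y down, z forward; pixel columns grow to the right and rows downward; lengths in m; the calibration is good to about 2 mm. A picture is of the moment at which its call begins: read the wrist's pose just before it.
- bot.job_done(): hands the job in, once; it reports no verdict.
The state is a dict: "clock": time; "joint_pos": joint angles; "joint_vel": joint speeds; "tau": joint torques, N m; "eef_pos": TCP position; "tool_rot": TCP orientation; "ft_force": force on the tool from outside, world axes, zero at the start; "ft_torque": the same for the moment, N m; "grip_width": finger opening in m.
Only numpy, scipy, OpenCV 4.12 (cv2) and the standard library are available. Lean on these libraries where they do the work, as an engineer would, in place of code of your own. Each camera call takes 0.05 s, during which the arm holds its last target.

### The job

The moisture analyser has finished its run: raise its hood (the blue lip at the front is there to lift it by) and swing it back past upright until it leans on its stops and stays open by itself. Then lift the sample pan out on its carrier (the black upright grip is there to hold it by), keeping the pan level, and set the carrier down flat on the aluminium cooling plate, with its whole ring on the plate, before you let go. Leave all the other things on the bench where they stand.

Things in the scene. Friction and masses are not known exactly. Their poses are not given: they have to be found in the camera images.
- analyser: charcoal moisture analyser, fixed, 325 mm deep (x -186 to +140), 200 wide, 147 tall shut. Origin on the bench; own x points from its front (sloping console) to its back, z up. Console top: 30 mm high at its front, 50 mm at x = -89, where the hood begins. Under the hood: level chamber floor 70 mm above the bench, with an 11 mm high C-shaped shield of 54 mm radius round the pan, open to the front
- hood (a joint): hinge angle of the hood, rad: 0 shut, 1.57 underside upright, 1.85 leaning on its stops. No latch; hinge damped (0.3 N m s/rad). Hood about 0.55 kg: released below about 1.3 rad it sinks shut, beyond 1.5 it sinks back onto the stops and stays. Needs 2 to 4 N at the lip. Hollow shell 184 mm wide, front wall 174 mm ahead of the hinge, 77 to 147 mm above the bench when shut
- hood_lip (a point): middle of the lower front edge of the hood's blue lift lip; moves with the hood (shut: x to the back, z up). The lip is a plate 110 mm wide, 8 thick, standing out 22 mm from the hood's front wall; shut, its underside is 92 mm above the bench, with 47 mm of free space below. It lifts only from beneath: shut fingers slanting down and away from the robot, under it from the front
- hood_hinge (a point): middle of the hood's hinge line, fixed, 105 mm above the bench at the analyser's x = +85; the hinge runs along the analyser's y. Shut, the lip's edge is 196 mm ahead of (-x) and 13 mm below this point, and it swings up and over it as the hood opens (turns about +y)
- pan_carrier: loose carrier that holds the pan: flat dark-grey metal ring 100 mm across, 88 inside, 12 high, with an upright black grip before it on a short arm. Origin at the centre of the ring's underside, which stands on the chamber floor; z up, own -x points to the grip (towards the analyser's front). Carrier about 70 g, pan 45 g
- carrier_grip (a point): middle of the carrier's black upright grip, where to hold it: 71 mm from the ring's centre along the carrier's -x, 28 mm above the ring's underside. The grip is 10 mm thick (carrier's y), 22 long (x), from 5 to 42 mm above the ring's underside; the floor beside it is free for 60 mm or more each way. Axes as the carrier's
- pan: round stainless-steel sample pan, 94 mm across its rim, 10 high, loose in the carrier: its rim rests on top of the ring with 3 mm play all round. Origin at the centre of its underside, 4 mm above the ring's underside
- cooling_plate: square finned aluminium cooling plate, fixed, 170 x 170 mm and 22 high, beside the analyser on one side or the other. Origin at the centre of its underside; its flat top is 22 mm above the bench
- pot_white: bystander: white sample pot with white cap, 52 mm across and 63 tall, on the cream tray; origin at the centre of its underside
- pot_green: bystander: white sample pot with green cap, 52 mm across and 63 tall, on the cream tray; origin at the centre of its underside
- flask_left: bystander: empty glass conical flask, 68 mm across at the foot, 110 tall; origin at the centre of its underside
- flask_right: bystander: empty glass conical flask, 68 mm across at the foot, 110 tall; origin at the centre of its underside
- amber_bottle: bystander: amber reagent bottle with white cap, 72 mm across, 165 tall; origin at the centre of its underside
- spare_pans: bystander: stack of clean spare steel pans, 94 mm across, 24 tall; origin at the centre of its underside
- sampling_spoon: bystander: sampling spoon with red handle, 170 mm long, lying on the bench; origin on the bench below its middle
- sample_tray: cream plastic tray, fixed, 170 x 170 x 18 mm, on the side of the analyser away from the cooling plate; carries the two pots. Origin at the centre of its underside
Mind the look-alikes: they are no part of the job. Leave any purple look-alike of the cooling_plate alone.

How it is judged:
By the outcome, as a careful person would: the job done as asked, in the order asked, and still so for the second after the job is handed in, with the robot touching nothing.
It also fails if it takes over 58 s, if anything falls off the work surface, if the arm or the gripper's body presses on something with over 40 N, if the wrist force passes 120 N, or if a joint passes its speed limit or range.

## Working session

There is one attempt and no reset: what is moved stays moved. The work goes in short steps, Python scripts to look and compute and a shell command to move; the robot and the scene stay as the last step left them, time stands still between calls to the robot, and variables do not carry over. Pictures are saved under pics/ and viewed, and the job is handed in when it is done.

```bash
ls; mkdir -p pics; python3 - <<'E'
from workcell import bot
import cv2,numpy as np
print(bot.get_obs())
for n in ["scene","top"]:
    c=bot.camera(n); cv2.imwrite(f"pics/{n}0.png",c["img"]); np.savez(f"{n}0.npz",**c)
    print(n,c["fx"],c["fy"],c["cx"],c["cy"],np.round(c["R"],3).tolist(),c["t"])
print(bot.camera("wrist")["T_tool_cam"])
E
```

```text
pics
{'clock': 0.0, 'joint_pos': array([ 1.31799762e+00,  2.41404310e-01,  3.74209308e-03,  1.33518252e+00,
       -9.80439618e-07,  1.57078076e+00]), 'joint_vel': array([ 0.00094269,  0.00014898,  0.00094983,  0.00071272,  0.00073451,
       -0.00144765]), 'tau': array([ 1.14656730e-03, -3.72314751e+01,  2.52410102e+01,  1.69436244e-02,
        1.07986266e-04, -7.30480934e-06]), 'eef_pos': array([0.12490343, 0.4835111 , 0.23042409]), 'tool_rot': array([ 1.26055259e-01,  9.92022693e-01, -1.01609299e-03, -1.28635754e-04]), 'ft_force': array([-0.02947245,  0.1015733 , -0.06868259]), 'ft_torque': array([ 0.01046167,  0.00329749, -0.01816965]), 'grip_width': 0.08521093098753152}
scene 437.48340852229217 437.48340852229217 307.5406675804496 198.8410741072693 [[-0.356, 0.935, -0.01], [0.772, 0.288, -0.566], [-0.526, -0.21, -0.824]] [ 0.12853591 -0.33249544  1.60713201]
top 502.23331861152474 502.23331861152474 313.804916331955 193.785562081066 [[0.014, -1.0, -0.003], [-0.983, -0.013, -0.183], [0.183, 0.005, -0.983]] [0.02844692 0.49497197 1.24679881]
[[ 4.79832528e-04 -9.55559381e-01 -2.94798304e-01  7.45218736e-02]
 [ 9.99999879e-01  4.26755923e-04  2.44376724e-04  8.51055531e-04]
 [-1.07709549e-04 -2.94798385e-01  9.55559470e-01 -1.42295678e-01]
 [ 0.00000000e+00  0.00000000e+00  0.00000000e+00  1.00000000e+00]]
```

View pics/scene0.png

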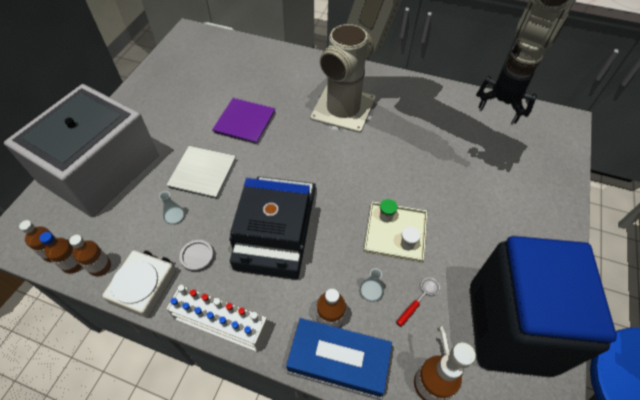

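View pics/top0.png

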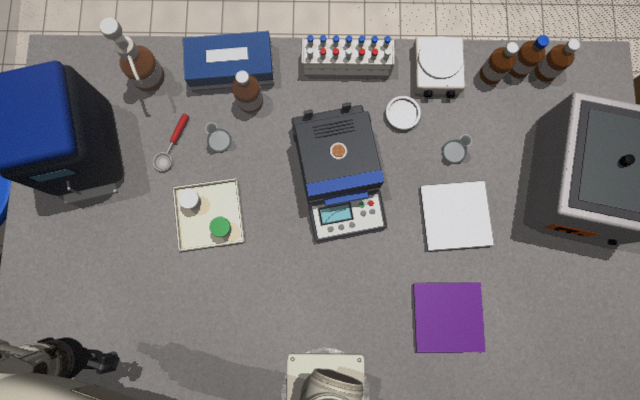

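The top view shows the analyser shut at about (340,170) with its blue lip at about (345,185). The white-grey cooling plate is at (457,216), to the robot's right. The purple look-alike is at (449,317) and the tray with the pots at (208,215). Next I'll measure the analyser and the plate.

```bash
cat > h.py <<'E'
import numpy as np,cv2
from scipy.spatial.transform import Rotation as Ro
def cloud(c):
    v,u=np.mgrid[:400,:640]; d=c["depth"].astype(float)
    P=np.stack([(u-c["cx"])/c["fx"]*d,(v-c["cy"])/c["fy"]*d,d],-1)
    if "R" in c: return (P-c["t"])@c["R"]
    return P
def ray(c,u,v,z):
    d=np.array([(u-c["cx"])/c["fx"],(v-c["cy"])/c["fy"],1.])
    R=c["R"];o=-R.T@c["t"];w=R.T@d
    return o+w*(z-o[2])/w[2]
def proj(c,X):
    p=c["R"]@np.asarray(X)+c["t"]; return p[0]/p[2]*c["fx"]+c["cx"],p[1]/p[2]*c["fy"]+c["cy"]
E
python3 - <<'E'
from h import *
c=dict(np.load("top0.npz")); s=dict(np.load("scene0.npz"))
i=c["img"]; cv2.imwrite("pics/topz.png",cv2.resize(i[95:255,280:510],None,fx=3.4,fy=3.4,interpolation=cv2.INTER_CUBIC))
cv2.imwrite("pics/scz.png",cv2.resize(s["img"][140:290,160:330],None,fx=4,fy=4,interpolation=cv2.INTER_CUBIC))
for n,c in(("top",c),("scene",s)):
    P=cloud(c); hsv=cv2.cvtColor(c["img"],cv2.COLOR_BGR2HSV)
    m=(hsv[...,0]>100)&(hsv[...,0]<130)&(hsv[...,1]>130)&(P[...,0]>.2)&(P[...,0]<.6)&(abs(P[...,1])<.25)&(P[...,2]>.06)
    k,l,st,_=cv2.connectedComponentsWithStats(m.astype(np.uint8))
    for j in range(1,k):
        if st[j,4]>50: q=P[l==j]; print(n,st[j],q.mean(0).round(4),np.percentile(q,[2,98],axis=0).round(3).tolist(), cv2.boxPoints(cv2.minAreaRect(q[:,:2].astype(np.float32))).round(3).tolist())
    # plate
    m=(hsv[...,1]<40)&(hsv[...,2]>110)&(P[...,2]>.012)&(P[...,2]<.032)&(P[...,0]>.2)&(P[...,0]<.65)&(P[...,1]<-.1)&(P[...,1]>-.5)
    k,l,st,_=cv2.connectedComponentsWithStats(m.astype(np.uint8)); j=1+st[1:,4].argmax(); q=P[l==j]
    print(n,"plate",st[j],q.mean(0),cv2.minAreaRect(q[:,:2].astype(np.float32)))
    # analyser upper hood top
    m=(P[...,2]>.135)&(P[...,2]<.16)&(P[...,0]>.3)&(P[...,0]<.75)&(abs(P[...,1])<.25)
    k,l,st,_=cv2.connectedComponentsWithStats(m.astype(np.uint8)); 
    j=1+st[1:,4].argmax(); q=P[l==j]; print(n,"hoodtop",st[j],q.mean(0),cv2.minAreaRect(q[:,:2].astype(np.float32)))
E
```

```text
top [306 170  78  27 916] [ 0.5026 -0.0375  0.151 ] [[0.477, -0.124, 0.143], [0.529, 0.048, 0.153]] [[0.257999986410141, 0.02800000086426735], [0.5249999761581421, -0.14000000059604645], [0.6039999723434448, -0.013000000268220901], [0.3370000123977661, 0.1550000011920929]]
top [324 192  44  14 264] [ 0.473  -0.0436  0.1092] [[0.459, -0.094, 0.095], [0.488, 0.007, 0.105]] [[0.257999986410141, 0.02800000086426735], [0.4880000054836273, -0.10000000149011612], [0.5299999713897705, -0.024000000208616257], [0.30000001192092896, 0.10400000214576721]]
top plate [ 420  181   74   69 4215] [ 0.44795834 -0.33556223  0.02214468] ((0.4491669237613678, -0.3352105915546417), (0.17039372026920319, 0.1712762862443924), 5.059769630432129)
top hoodtop [ 294  111   90   86 5621] [ 0.57503087 -0.02234253  0.14756253] ((0.5778897404670715, -0.02264127880334854), (0.183440163731575, 0.18448002636432648), 11.876619338989258)
scene [244 178  65  17 560] [ 0.5071 -0.0364  0.1495] [[0.481, -0.122, 0.145], [0.533, 0.049, 0.153]] [[0.4729999899864197, 0.04899999871850014], [0.5080000162124634, -0.1289999932050705], [0.5400000214576721, -0.12300000339746475], [0.5049999952316284, 0.0560000017285347]]
scene plate [ 167  146   69   51 2207] [ 0.45285598 -0.33335673  0.02327764] ((0.44832026958465576, -0.3353326916694641), (0.17505218088626862, 0.17273540794849396), 5.185614585876465)
scene hoodtop [ 230  177   80   67 3988] [ 0.58440372 -0.01949942  0.14836177] ((0.5781912207603455, -0.023128822445869446), (0.18500210344791412, 0.18531426787376404), 11.638212203979492)
```

```bash
python3 - <<'E'
from h import *
c=dict(np.load("top0.npz"))
for p in[(-.1,0,0),(.3,0,.1),(.5,0,.1)]: print(p,proj(c,p))
E
```

```text
(-0.1, 0, 0) (np.float64(324.87075317824485), np.float64(436.3300396449171))
(0.3, 0, 0.1) (np.float64(327.291294986942), np.float64(269.6337630965819))
(0.5, 0, 0.1) (np.float64(328.01019636819296), np.float64(187.77426898826593))
```

View pics/topz.png

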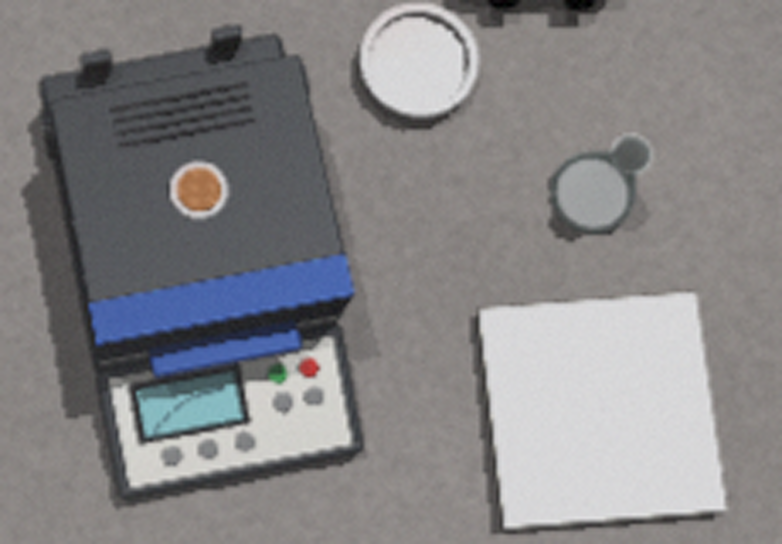

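View pics/scz.png

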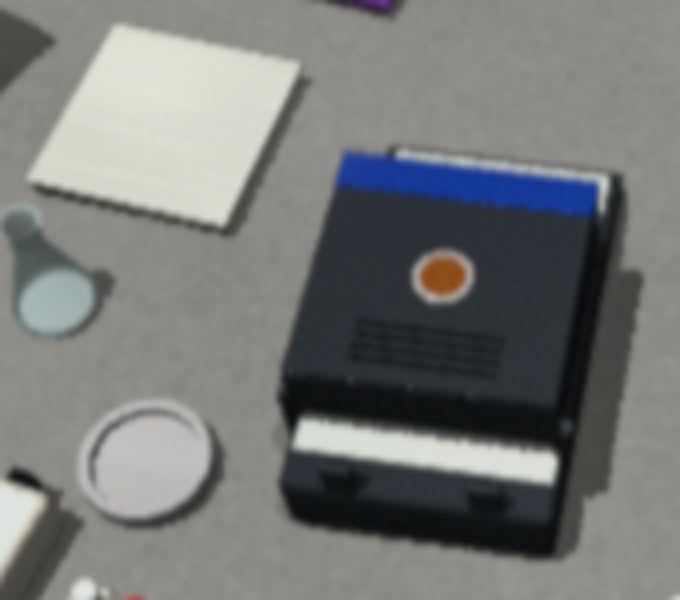

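```bash
cat > st.py <<'E'
from h import *
from workcell import bot
o=bot.get_obs(); R=Ro.from_quat(o["tool_rot"]).as_matrix()
print("t",round(o["clock"],2),"q",o["joint_pos"].round(3).tolist(),"p",(o["eef_pos"]*1000).round(1).tolist(),"F",o["ft_force"].round(1).tolist(),"w",round(o["grip_width"]*1000,1))
print("x",R[:,0].round(3),"y",R[:,1].round(3),"z",R[:,2].round(3))
E
python3 -m crank '[[[0,0,-40,-10,255],[0,0,-40,-10,255]]]'; python3 st.py
```

```text
clock: 0.4
eef_pos: [0.1243, 0.4811, 0.3078]
tool_rot: [-0.053, 0.999, -0.006, -0.002]
ft_force: [0.1, 1.0, 0.3]
grip_width: 0.0515
t 0.4 q [1.318, 0.226, 0.183, 1.541, 0.0, 1.211] p [124.3, 481.1, 307.8] F [0.1, 1.0, 0.3] w 51.5
x [-0.994 -0.107  0.004] y [-0.107  0.994 -0.012] z [-0.003 -0.012 -1.   ]
```

```bash
python3 -m crank '[[[0,0,-10,-5.6,255],[-38,-45,-9,0,255],[-38,-45,-9,0,255],[-38,-45,-9,0,255],[-38,-45,-9,0,255],[-38,-45,-9,0,255],[-38,-45,-9,0,255],[-38,-45,-9,0,255],[-38,-45,-9,0,255],[-38,-45,-9,0,255],[-38,-45,-9,0,255]]]'; python3 st.py
```

```text
clock: 1.78
eef_pos: [0.6019, 0.116, 0.4124]
tool_rot: [-0.11, 0.994, -0.004, -0.002]
ft_force: [0.2, 1.3, 0.7]
grip_width: 0.0002
t 1.77 q [0.194, 0.544, 0.929, 1.961, -0.007, -0.027] p [601.9, 116.0, 412.4] F [0.2, 1.3, 0.7] w 0.2
x [-0.976 -0.219  0.005] y [-0.219  0.976 -0.007] z [-0.004 -0.008 -1.   ]
```

```bash
python3 -m crank '[[[-30,0,-40,0,255],[-30,0,-40,0,255],[-30,0,-40,0,255]]]'; python3 st.py
```

```text
clock: 2.15
eef_pos: [0.621, 0.1171, 0.458]
tool_rot: [-0.106, 0.994, -0.003, 0.018]
ft_force: [-0.1, -0.8, -0.5]
grip_width: 0.0
t 2.15 q [0.19, 0.659, 1.273, 2.149, -0.008, -0.022] p [621.0, 117.1, 458.0] F [-0.1, -0.8, -0.5] w 0.0
x [-0.977 -0.211 -0.036] y [-0.211  0.978 -0.009] z [ 0.037 -0.001 -0.999]
```

```bash
python3 -m crank '[[[0,0,-60,0,255],[0,0,-60,0,255],[0,0,-60,0,255]]]'; python3 st.py;  python3 -m crank '[[[-60,0,0,0,255],[-60,0,0,0,255],[-60,0,0,0,255]]]'; python3 st.py
```

```text
clock: 2.52
eef_pos: [0.5844, 0.1117, 0.5459]
tool_rot: [-0.106, 0.99, 0.004, 0.09]
ft_force: [0.5, 0.7, 1.1]
grip_width: 0.0001
t 2.52 q [0.193, 0.517, 1.275, 2.149, -0.008, -0.022] p [584.4, 111.7, 545.9] F [0.5, 0.7, 1.1] w 0.1
x [-0.961 -0.21  -0.178] y [-0.211  0.977 -0.012] z [ 0.177  0.026 -0.984]
clock: 2.9
eef_pos: [0.5938, 0.1186, 0.5245]
tool_rot: [-0.107, 0.992, 0.001, 0.072]
ft_force: [-0.5, 0.4, 0.0]
grip_width: -0.0001
t 2.9 q [0.203, 0.553, 1.275, 2.149, -0.011, -0.013] p [593.8, 118.6, 524.5] F [-0.5, 0.4, 0.0] w -0.1
x [-0.967 -0.212 -0.143] y [-0.212  0.977 -0.013] z [ 0.143  0.018 -0.99 ]
```

```bash
python3 -m crank '[[[0,0,-60,0,255],[0,0,-60,0,255],[0,0,-60,0,255],[0,0,-60,0,255],[0,0,-60,0,255],[0,0,-60,0,255]]]'; python3 st.py
```

```text
clock: 3.65
eef_pos: [0.4976, 0.1015, 0.6759]
tool_rot: [-0.106, 0.973, 0.014, 0.205]
ft_force: [0.1, -0.2, 0.6]
grip_width: 0.0003
t 3.65 q [0.209, 0.283, 1.275, 2.149, -0.012, -0.011] p [497.6, 101.5, 675.9] F [0.1, -0.2, 0.6] w 0.3
x [-0.893 -0.2   -0.402] y [-0.212  0.977 -0.016] z [ 0.396  0.071 -0.915]
```

```bash
python3 -m crank '[[[20,0,-59,0,255],[20,0,-59,0,255],[20,0,-59,0,255],[20,0,-59,0,255],[20,0,-59,0,255],[20,0,-59,0,255]]]'; python3 st.py
```

```text
clock: 4.4
eef_pos: [0.3393, 0.0667, 0.8132]
tool_rot: [-0.102, 0.928, 0.029, 0.357]
ft_force: [0.6, 0.1, 1.1]
grip_width: 0.0
t 4.4 q [0.198, -0.036, 1.275, 2.149, -0.004, -0.023] p [339.3, 66.7, 813.2] F [0.6, 0.1, 1.1] w 0.0
x [-0.724 -0.169 -0.669] y [-0.21   0.977 -0.019] z [ 0.657  0.127 -0.743]
```

```bash
cat > to.py <<'E'
# usage: to.py x y z (world mm) [n] or A ax ay az (analyser mm)
import sys
from h import *
from workcell import bot
a=sys.argv[1:]
O=np.array([575,-23.5,0]); yw=np.deg2rad(11.75); A=np.array([[np.cos(yw),-np.sin(yw),0],[np.sin(yw),np.cos(yw),0],[0,0,1]])
o=bot.get_obs(); R=Ro.from_quat(o["tool_rot"]).as_matrix(); p=o["eef_pos"]*1000
if a[0]=="A": g=O+A@np.array(list(map(float,a[1:4])))
else: g=np.array(list(map(float,a[:3])))
d=R.T@(g-p); n=np.linalg.norm(d)
print("p",p.round(1),"pA",(A.T@(p-O)).round(1),"goal",g.round(1),"tool shift",d.round(1),"norm",round(n,1),"zA",(A.T@R[:,2]).round(3),"yA",(A.T@R[:,1]).round(3),"F",o["ft_force"].round(1),"t",round(o["clock"],2))
E
python3 to.py 400 -60 320
```

```text
p [339.3  66.7 813.2] pA [-212.4  136.3  813.2] goal [400. -60. 320.] tool shift [ 307.3 -127.3  390.2] norm 512.8 zA [ 0.669 -0.009 -0.743] yA [-0.007  1.    -0.019] F [0.6 0.1 1.1] t 4.4
```

```bash
python3 -m crank '[[[34,-14,43,0,255],[34,-14,43,0,255],[34,-14,43,0,255],[34,-14,43,0,255],[34,-14,43,0,255],[34,-14,43,0,255],[34,-14,43,0,255],[34,-14,43,0,255],[34,-14,43,0,255]]]'; python3 st.py; python3 to.py A -220 0 190
```

```text
clock: 5.52
eef_pos: [0.4028, -0.0512, 0.3674]
tool_rot: [-0.104, 0.92, 0.027, 0.376]
ft_force: [2.1, -0.6, -0.5]
grip_width: 0.0
t 5.53 q [-0.434, -0.509, -0.549, 0.859, 0.417, -0.512] p [402.8, -51.2, 367.4] F [2.1, -0.6, -0.5] w 0.0
x [-0.695 -0.172 -0.698] y [-0.212  0.977 -0.029] z [ 0.687  0.128 -0.715]
p [402.8 -51.2 367.4] pA [-174.2    8.   367.4] goal [359.6 -68.3 190. ] tool shift [156.9  -2.5  95.1] norm 183.4 zA [ 0.699 -0.014 -0.715] yA [-0.009  1.    -0.029] F [ 2.1 -0.6 -0.5] t 5.53
```

```bash
python3 to.py A -196 0 165; python3 -m crank '[[[36,0,30,0,255],[36,0,30,0,255],[36,0,30,0,255]]]'; python3 st.py; python3 to.py A -194 0 150;python3 to.py A -111 0 64
```

```text
p [402.8 -51.2 367.4] pA [-174.2    8.   367.4] goal [383.1 -63.4 165. ] tool shift [157.1  -2.  129.7] norm 203.8 zA [ 0.699 -0.014 -0.715] yA [-0.009  1.    -0.029] F [ 2.1 -0.6 -0.5] t 5.53
clock: 5.9
eef_pos: [0.3886, -0.0592, 0.2237]
tool_rot: [-0.104, 0.92, 0.026, 0.377]
ft_force: [0.1, -0.9, -1.0]
grip_width: -0.0
t 5.9 q [-0.496, -0.445, -0.9, 0.463, 0.453, -0.565] p [388.6, -59.2, 223.7] F [0.1, -0.9, -1.0] w -0.0
x [-0.694 -0.171 -0.699] y [-0.21   0.977 -0.031] z [ 0.688  0.125 -0.714]
p [388.6 -59.2 223.7] pA [-189.8    3.   223.7] goal [385.1 -63.  150. ] tool shift [54.6 -0.7 49.8] norm 73.9 zA [ 0.7   -0.018 -0.714] yA [-0.006  1.    -0.031] F [ 0.1 -0.9 -1. ] t 5.9
p [388.6 -59.2 223.7] pA [-189.8    3.   223.7] goal [466.3 -46.1  64. ] tool shift [ 55.4   1.4 169.3] norm 178.1 zA [ 0.7   -0.018 -0.714] yA [-0.006  1.    -0.031] F [ 0.1 -0.9 -1. ] t 5.9
```

```bash
python3 -m crank '[[[30,0,25,0,255],[27,0,30,0,255]]]'; python3 st.py; python3 to.py A -111 0 64
```

```text
clock: 6.15
eef_pos: [0.3863, -0.0625, 0.1432]
tool_rot: [-0.103, 0.92, 0.024, 0.378]
ft_force: [0.8, -1.1, -0.1]
grip_width: -0.0002
t 6.15 q [-0.514, -0.284, -1.079, 0.126, 0.463, -0.58] p [386.3, -62.5, 143.2] F [0.8, -1.1, -0.1] w -0.2
x [-0.693 -0.172 -0.701] y [-0.208  0.977 -0.034] z [ 0.691  0.123 -0.713]
p [386.3 -62.5 143.2] pA [-192.7    0.2  143.2] goal [466.3 -46.1  64. ] tool shift [ -2.8   2.  113.8] norm 113.8 zA [ 0.701 -0.02  -0.713] yA [-0.005  0.999 -0.034] F [ 0.8 -1.1 -0.1] t 6.15
```

```bash
python3 -m crank '[[[-1,1,35,0,255],[-1,0,35,0,255]]]'; python3 st.py; python3 to.py A -111 0 64; python3 - <<'E'
from h import *
from workcell import bot
for n in["scene","top"]:
    c=bot.camera(n); np.savez(f"{n}1.npz",**c)
    i=c["img"]; i=i[150:290,200:360] if n=="scene" else i[120:290,260:430]
    cv2.imwrite(f"pics/{n}1.png",cv2.resize(i,None,fx=3.5,fy=3.5,interpolation=cv2.INTER_CUBIC))
E
```

```text
clock: 6.4
eef_pos: [0.4422, -0.0573, 0.1]
tool_rot: [-0.103, 0.92, 0.024, 0.377]
ft_force: [0.6, -0.5, 0.0]
grip_width: 0.0005
t 6.4 q [-0.384, -0.019, -1.086, -0.188, 0.379, -0.468] p [442.2, -57.3, 100.0] F [0.6, -0.5, 0.0] w 0.5
x [-0.695 -0.171 -0.698] y [-0.207  0.978 -0.034] z [ 0.688  0.121 -0.715]
p [442.2 -57.3 100. ] pA [-136.9   -6.   100. ] goal [466.3 -46.1  64. ] tool shift [ 6.5  7.1 43.8] norm 44.8 zA [ 0.699 -0.021 -0.715] yA [-0.004  0.999 -0.034] F [ 0.6 -0.5  0. ] t 6.4
```

View pics/top1.png

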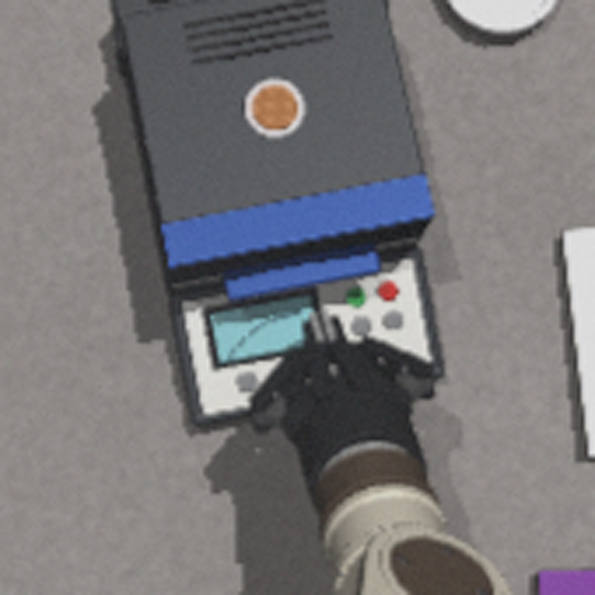

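View pics/scene1.png

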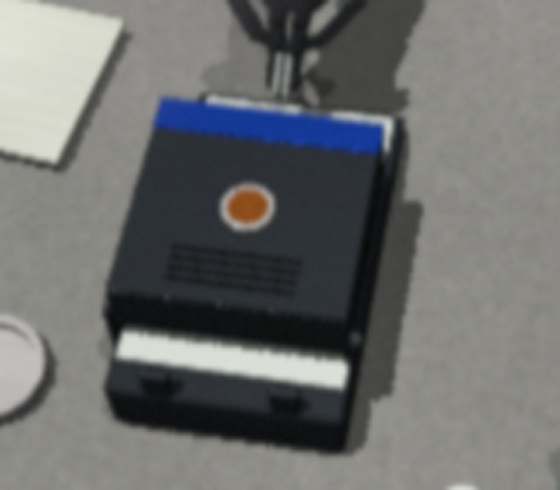

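```bash
python3 -m crank '[[[8,4,8,0,255],[1,2,30,0,255],[0,0,6,0,255]]]'; python3 st.py; python3 to.py A -109 0 64
```

```text
clock: 6.88
eef_pos: [0.4679, -0.0486, 0.0631]
tool_rot: [-0.104, 0.922, 0.027, 0.371]
ft_force: [-0.5, -0.0, -0.1]
grip_width: -0.0002
t 6.88 q [-0.322, 0.155, -1.084, -0.364, 0.343, -0.422] p [467.9, -48.6, 63.1] F [-0.5, -0.0, -0.1] w -0.2
x [-0.703 -0.173 -0.69 ] y [-0.213  0.977 -0.027] z [ 0.678  0.128 -0.723]
p [467.9 -48.6  63.1] pA [-109.9   -2.8   63.1] goal [468.3 -45.7  64. ] tool shift [-1.3  2.7 -0. ] norm 3.1 zA [ 0.69  -0.013 -0.723] yA [-0.01   1.    -0.027] F [-0.5 -0.  -0.1] t 6.88
```

```bash
cat > arc.py <<'E'
from h import *
from workcell import bot
import sys
O=np.array([575,-23.5,0]); yw=np.deg2rad(11.75); A=np.array([[np.cos(yw),-np.sin(yw),0],[np.sin(yw),np.cos(yw),0],[0,0,1]])
o=bot.get_obs(); R=A.T@Ro.from_quat(o["tool_rot"]).as_matrix(); p=A.T@(o["eef_pos"]*1000-O)
z=R[[0,2],2]; n=-R[[0,2],0]
print("pA",p.round(1),"F",o["ft_force"].round(1),"t",o["clock"], "q",o["joint_pos"].round(2),"zA",z.round(2))
for f in map(float,sys.argv[1:]):
    c,s=np.cos(f),np.sin(f)
    E=np.array([85-196*c-13*s,105+196*s-13*c])
    tilt=np.arctan2(-z[1],z[0])
    corner=E+13*(z if f<tilt else np.array([c,-s]))
    t=corner-11*n; g=np.array([t[0],0,t[1]]); d=R.T@(g-p); print(f,g.round(0),"shift",d.round(0)); p=g
E
python3 arc.py 0 .1 .2 .3 .4 .5 .6 .7 .8 .9 1 1.1 1.2 1.3 1.4 1.5 1.6 1.7
```

```text
pA [-109.9   -2.8   63.1] F [-0.5 -0.  -0.1] t 6.875 q [-0.32  0.16 -1.08 -0.36  0.34 -0.42] zA [ 0.69 -0.72]
0.0 [-110.    0.   75.] shift [-8.  2. -9.]
0.1 [-110.    0.   95.] shift [-13.  -1. -14.]
0.2 [-109.    0.  114.] shift [-15.  -1. -13.]
0.3 [-105.    0.  134.] shift [-16.  -1. -11.]
0.4 [-100.    0.  152.] shift [-17.  -1. -10.]
0.5 [-92.   0. 171.] shift [-18.  -1.  -8.]
0.6 [-83.   0. 188.] shift [-19.  -1.  -6.]
0.7 [-72.   0. 204.] shift [-19.  -1.  -4.]
0.8 [-60.   0. 220.] shift [-19.  -1.  -2.]
0.9 [-47.   0. 233.] shift [-18.  -0.  -1.]
1.0 [-33.   0. 244.] shift [-18.  -0.   1.]
1.1 [-18.   0. 255.] shift [-18.  -0.   3.]
1.2 [ -1.   0. 263.] shift [-18.  -0.   5.]
1.3 [ 16.   0. 270.] shift [-17.  -0.   7.]
1.4 [ 33.   0. 276.] shift [-16.  -0.   8.]
1.5 [ 51.   0. 279.] shift [-15.  -0.  10.]
1.6 [ 69.   0. 281.] shift [-14.  -0.  11.]
1.7 [ 88.   0. 281.] shift [-13.  -0.  13.]
```

```bash
python3 -m crank '[[[-8,2,-6,0,255],[-12,0,-11,0,255],[-14,0,-13,0,255]]]'; python3 arc.py .2 .3 .4 .5; python3 - <<'E'
from h import *
from workcell import bot
for n in["scene","top"]:
    c=bot.camera(n); 
    i=c["img"]; i=i[150:290,200:360] if n=="scene" else i[120:290,260:430]
    cv2.imwrite(f"pics/{n}2.png",cv2.resize(i,None,fx=3.5,fy=3.5,interpolation=cv2.INTER_CUBIC))
E
```

```text
clock: 7.25
eef_pos: [0.465, -0.0443, 0.1064]
tool_rot: [-0.103, 0.925, 0.028, 0.365]
ft_force: [-0.3, -1.2, -4.0]
grip_width: -0.0002
pA [-111.9    2.1  106.4] F [-0.3 -1.2 -4. ] t 7.25 q [-0.31 -0.01 -1.02 -0.13  0.33 -0.41] zA [ 0.68 -0.73]
0.2 [-109.    0.  114.] shift [-8. -2. -4.]
0.3 [-105.    0.  133.] shift [-16.  -0. -12.]
0.4 [-100.    0.  152.] shift [-17.  -0. -10.]
0.5 [-92.   0. 171.] shift [-18.  -0.  -8.]
```

View pics/top2.png

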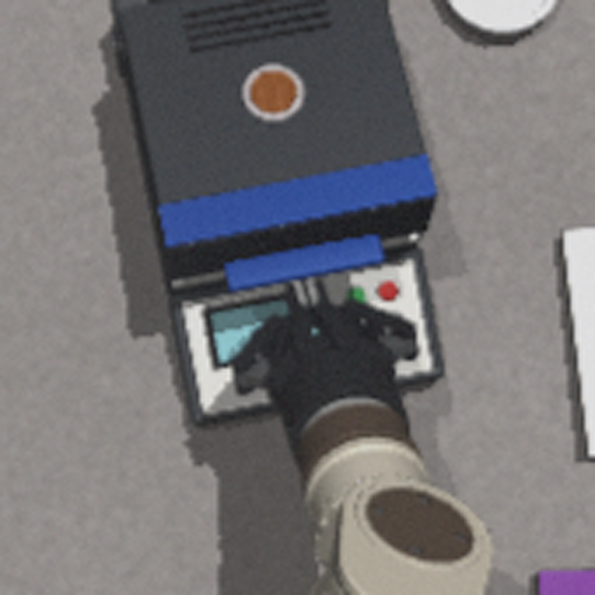

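The lip has moved up to about (300,262) in the zoom, the fingers are under it, and the wrist reads 4 N downwards. The hood is lifting.

```bash
python3 -m crank '[[[-10,-1,-6,0,255],[-16,0,-12,0,255],[-17,0,-10,0,255],[-18,0,-8,0,255]]]'; python3 arc.py .5 .6 .7 .8 .9
```

```text
clock: 7.85
eef_pos: [0.4749, -0.0395, 0.1724]
tool_rot: [-0.101, 0.927, 0.028, 0.36]
ft_force: [-1.4, -1.4, -1.2]
grip_width: 0.0003
pA [-101.2    4.7  172.4] F [-1.4 -1.4 -1.2] t 7.85 q [-0.27 -0.16 -0.88  0.17  0.3  -0.38] zA [ 0.67 -0.74]
0.5 [-93.   0. 171.] shift [-5. -5.  7.]
0.6 [-83.   0. 188.] shift [-18.  -0.  -7.]
0.7 [-73.   0. 204.] shift [-19.  -0.  -5.]
0.8 [-60.   0. 220.] shift [-19.  -0.  -3.]
0.9 [-47.   0. 233.] shift [-19.  -0.  -1.]
```

```bash
python3 -m crank '[[[-8,-4,8,0,255],[-18,-1,-4,0,255],[-19,0,-3,0,255],[-19,0,-1,0,255]]]'; python3 arc.py .8 .9 1 1.1;  python3 - <<'E'
from h import *
from workcell import bot
for n in["scene"]:
    c=bot.camera(n); 
    i=c["img"]; i=i[120:290,180:380]
    cv2.imwrite(f"pics/{n}3.png",cv2.resize(i,None,fx=3.5,fy=3.5,interpolation=cv2.INTER_CUBIC))
E
```

```text
clock: 8.35
eef_pos: [0.513, -0.0346, 0.2124]
tool_rot: [-0.098, 0.93, 0.028, 0.354]
ft_force: [-3.9, -1.2, -1.0]
grip_width: 0.0001
pA [-63.    1.8 212.4] F [-3.9 -1.2 -1. ] t 8.35 q [-0.22 -0.14 -0.73  0.3   0.26 -0.34] zA [ 0.66 -0.75]
0.8 [-60.   0. 220.] shift [-7. -2. -4.]
0.9 [-47.   0. 233.] shift [-19.  -0.  -1.]
1.0 [-33.   0. 245.] shift [-18.  -0.   1.]
1.1 [-18.   0. 255.] shift [-18.  -0.   2.]
```

View pics/scene3.png

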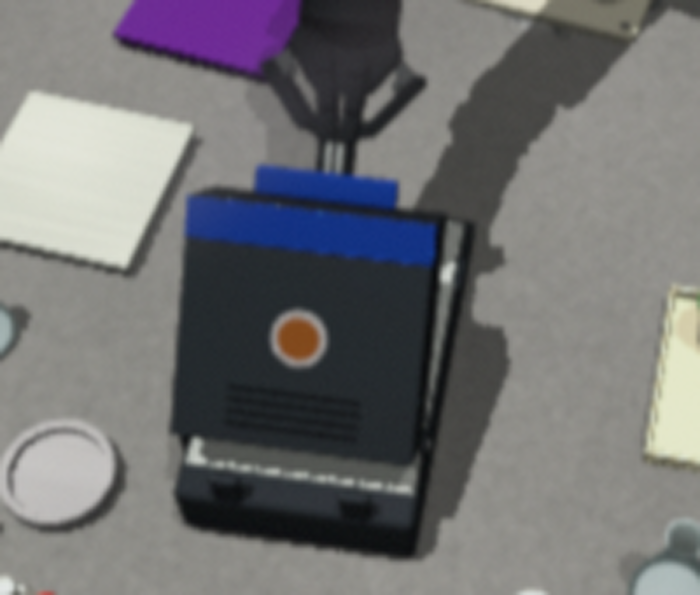

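The hood is well up: the lip is at (325,185) in the zoom with the fingers behind it. I'll carry on along the arc.

```bash
python3 -m crank '[[[-10,-2,-1,0,255],[-19,0,1,0,255],[-19,0,3,0,255],[-18,0,4,0,255]]]'; python3 arc.py 1 1.1 1.2 1.3 1.4 1.5
```

```text
clock: 8.9
eef_pos: [0.565, -0.0253, 0.2533]
tool_rot: [-0.098, 0.93, 0.027, 0.354]
ft_force: [-7.3, -1.4, 5.8]
grip_width: 0.0001
pA [-10.2   0.3 253.3] F [-7.3 -1.4  5.8] t 8.9 q [-0.17 -0.09 -0.57  0.4   0.23 -0.29] zA [ 0.66 -0.75]
1.0 [-33.   0. 245.] shift [23. -0. -9.]
1.1 [-18.   0. 255.] shift [-18.  -0.   2.]
1.2 [ -2.   0. 264.] shift [-18.  -0.   4.]
1.3 [ 15.   0. 271.] shift [-17.  -0.   6.]
1.4 [ 33.   0. 276.] shift [-17.  -0.   8.]
1.5 [ 51.   0. 279.] shift [-16.  -0.   9.]
```

```bash
python3 arc.py 1.3 >/dev/null; python3 -m crank '[[[-16,0,-3,0,255],[-17,0,3,0,255],[-17,0,6,0,255]]]'; python3 arc.py 1.4 1.5 1.6 1.7
```

```text
clock: 9.28
eef_pos: [0.6046, -0.017, 0.2822]
tool_rot: [-0.097, 0.93, 0.027, 0.353]
ft_force: [-0.5, -0.8, -1.2]
grip_width: 0.0002
pA [ 30.3   0.4 282.2] F [-0.5 -0.8 -1.2] t 9.275 q [-0.13 -0.04 -0.44  0.47  0.2  -0.26] zA [ 0.66 -0.75]
1.4 [ 33.   0. 276.] shift [ 2. -0.  6.]
1.5 [ 51.   0. 279.] shift [-16.   0.   9.]
1.6 [ 69.   0. 281.] shift [-15.   0.  11.]
1.7 [ 87.   0. 281.] shift [-14.   0.  12.]
```

```bash
python3 -m crank '[[[-11,0,13,0,255],[-13,0,12,0,255],[-13,0,12,0,255],[-13,0,12,0,255]]]'; python3 arc.py 1.7;  python3 - <<'E'
from h import *
from workcell import bot
for n in["scene"]:
    c=bot.camera(n); 
    i=c["img"]; i=i[120:290,180:380]
    cv2.imwrite(f"pics/{n}4.png",cv2.resize(i,None,fx=3.5,fy=3.5,interpolation=cv2.INTER_CUBIC))
E
```

```text
clock: 9.78
eef_pos: [0.6798, -0.002, 0.2867]
tool_rot: [-0.098, 0.927, 0.028, 0.36]
ft_force: [-1.1, -0.1, -0.1]
grip_width: -0.0003
pA [107.   -0.3 286.7] F [-1.1 -0.1 -0.1] t 9.775 q [-0.08  0.1  -0.3   0.45  0.18 -0.23] zA [ 0.67 -0.74]
1.7 [ 88.   0. 281.] shift [18.  0. -9.]
```

View pics/scene4.png

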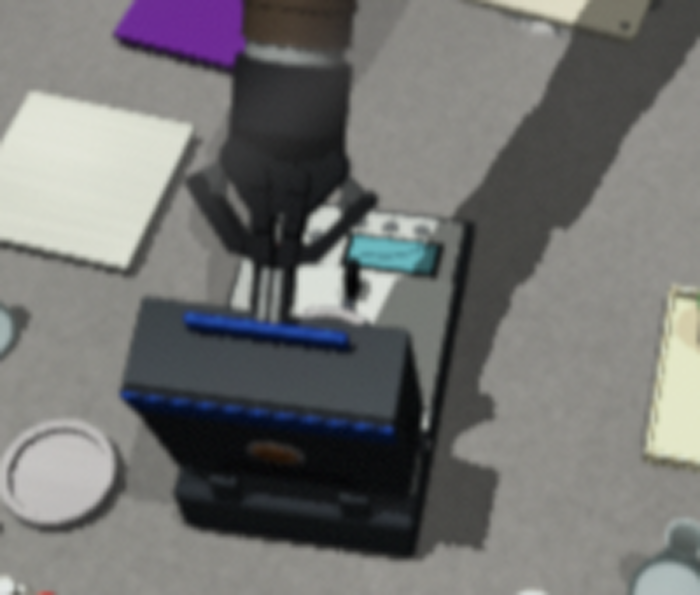

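```bash
python3 -m crank '[[[5,0,-20,0,255],[10,0,-40,0,255],[10,0,-40,0,0],[10,0,-40,0,0],[0,0,0,0,0]]]'; python3 st.py;  python3 - <<'E'
from h import *
from workcell import bot
for n in["scene","top"]:
    c=bot.camera(n); np.savez(f"{n}5.npz",**c)
    i=c["img"]; i=i[120:290,180:380] if n=="scene" else i[90:270,260:430]
    cv2.imwrite(f"pics/{n}5.png",cv2.resize(i,None,fx=3.3,fy=3.3,interpolation=cv2.INTER_CUBIC))
o=bot.get_obs(); c=bot.camera("wrist"); cv2.imwrite("pics/wrist5.png",c["img"]); np.savez("wrist5.npz",pos=o["eef_pos"],rot=o["tool_rot"],**c)
E
```

```text
clock: 10.45
eef_pos: [0.5563, -0.0255, 0.369]
tool_rot: [-0.099, 0.927, 0.028, 0.36]
ft_force: [0.6, -0.2, 0.9]
grip_width: 0.0543
t 10.45 q [-0.174, -0.19, -0.35, 0.703, 0.237, -0.298] p [556.3, -25.5, 369.0] F [0.6, -0.2, 0.9] w 54.3
x [-0.721 -0.163 -0.673] y [-0.203  0.979 -0.02 ] z [ 0.663  0.122 -0.739]
```

View pics/scene5.png

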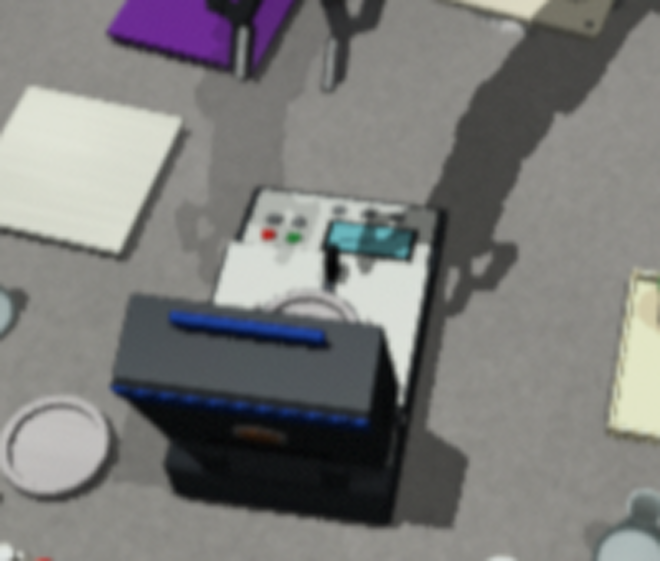

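View pics/top5.png

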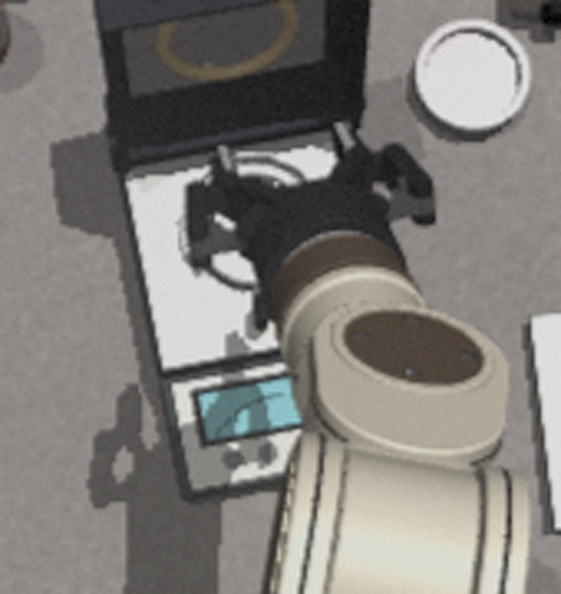

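View pics/wrist5.png

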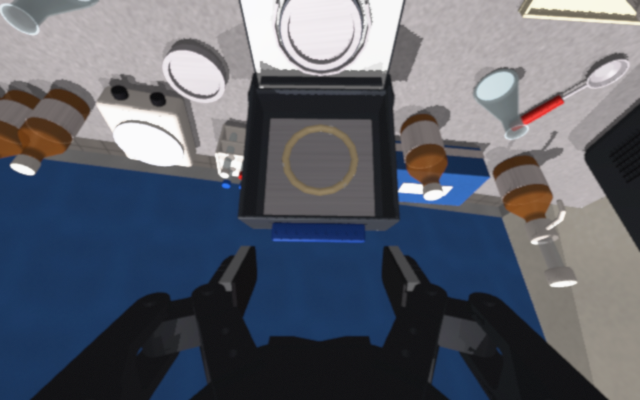

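The scene view shows the hood leaning back with the arm clear of it. The grip is dark and at about (333,265) in the zoom, and the ring is behind it. I'll back off so the wrist camera can see the carrier.

```bash
python3 -m crank '[[[40,0,-36,0,0],[40,0,-36,0,0],[40,0,-36,0,0],[0,0,0,0,0]]]'; python3 st.py;  python3 - <<'E'
from h import *
from workcell import bot
for n in["scene","top"]:
    c=bot.camera(n); np.savez(f"{n}6.npz",**c)
    i=c["img"]; i=i[150:250,220:340] if n=="scene" else i[90:250,270:420]
    cv2.imwrite(f"pics/{n}6.png",cv2.resize(i,None,fx=4.5 if n=="scene" else 3.5,fy=4.5 if n=="scene" else 3.5,interpolation=cv2.INTER_CUBIC))
o=bot.get_obs(); c=bot.camera("wrist"); cv2.imwrite("pics/wrist6.png",c["img"]); np.savez("wrist6.npz",pos=o["eef_pos"],rot=o["tool_rot"],**c)
E
```

```text
clock: 11.1
eef_pos: [0.3961, -0.0576, 0.3589]
tool_rot: [-0.099, 0.93, 0.031, 0.353]
ft_force: [0.4, 0.2, 0.6]
grip_width: 0.0855
t 11.1 q [-0.45, -0.483, -0.525, 0.913, 0.408, -0.531] p [396.1, -57.6, 358.9] F [0.4, 0.2, 0.6] w 85.5
x [-0.731 -0.163 -0.662] y [-0.206  0.978 -0.013] z [ 0.65   0.127 -0.749]
```

View pics/scene6.png

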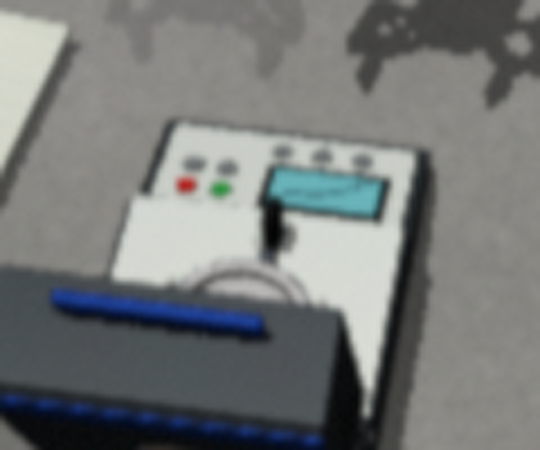

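View pics/top6.png

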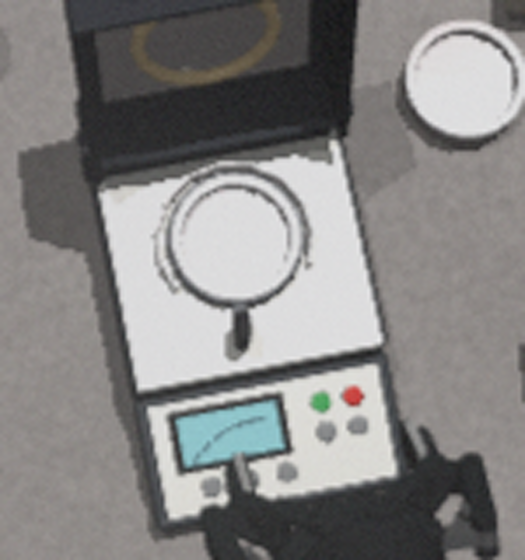

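View pics/wrist6.png

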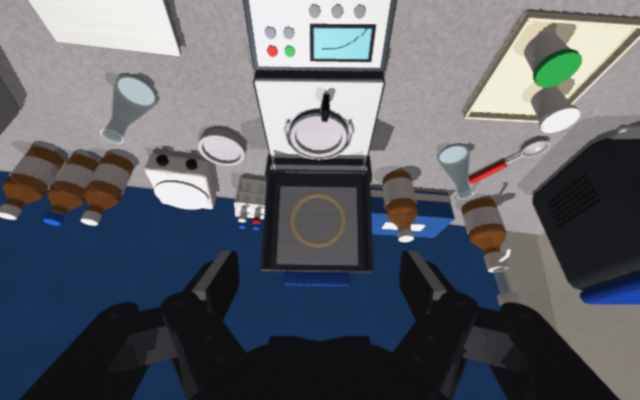

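The top view shows the ring centred at about (237,236) in the zoom and the black grip at about (240,330), so the carrier is turned relative to the analyser. I'll measure it.

```bash
python3 - <<'E'
from h import *
O=np.array([.575,-.0235]); yw=np.deg2rad(11.75)
c=dict(np.load("top6.npz")); s=dict(np.load("scene6.npz")); w=dict(np.load("wrist6.npz"))
Rt=Ro.from_quat(w["rot"]).as_matrix(); T=np.eye(4);T[:3,:3]=Rt;T[:3,3]=w["pos"]; M=T@w["T_tool_cam"]; w["R"]=M[:3,:3].T; w["t"]=-M[:3,:3].T@M[:3,3]
A=np.array([[np.cos(yw),-np.sin(yw)],[np.sin(yw),np.cos(yw)]])
for n,k in(("top",c),("scene",s),("wrist",w)):
    P=cloud(k); 
    v=k["img"].max(2)
    ana=(P[...,:2]-O)@A
    reg=(abs(ana[...,1])<.085)&(ana[...,0]>-.085)&(ana[...,0]<.06)&(P[...,2]>.06)
    m=reg&(v<75)&(P[...,2]>.085)&(P[...,2]<.125)
    kk,l,st,_=cv2.connectedComponentsWithStats(m.astype(np.uint8))
    for j in range(1,kk):
        if st[j,4]>=8:
            q=P[l==j]; print(n,"grip",st[j],q.mean(0).round(4),np.percentile(q,[3,50,97],axis=0).round(3).tolist())
    # dark pixels in region regardless depth
    m=reg&(v<60); kk,l,st,ce=cv2.connectedComponentsWithStats(m.astype(np.uint8))
    for j in range(1,kk):
        if st[j,4]>=8: print(n,"dark",st[j],ce[j].round(1))
    # pan/ring: height 75-90
    r=np.hypot(*(np.moveaxis(P[...,:2],-1,0)-np.array([.575,-.03]).reshape(2,1,1)))
    m=reg&(P[...,2]>.079)&(P[...,2]<.09)&(r<.07); q=P[m]
    if len(q)>20: print(n,"rim",len(q),q.mean(0).round(4),cv2.minEnclosingCircle((q[:,:2]).astype(np.float32)))
    # hood plane
E
python3 - <<'E'
from h import *
w=np.load("wrist6.npz"); i=w["img"][70:170,240:400]; cv2.imwrite("pics/wz6.png",cv2.resize(i,None,fx=4.5,fy=4.5,interpolation=cv2.INTER_CUBIC))
E
```

```text
top grip [337 179   4  11  38] [ 0.5083 -0.0255  0.1076] [[0.501, -0.029, 0.086], [0.507, -0.026, 0.11], [0.518, -0.022, 0.115]]
top dark [338 183   3   7  12] [338.6 186.2]
top rim 595 [ 0.5835 -0.0218  0.083 ] ((0.5719563961029053, -0.023565949872136116), 0.06655226647853851)
scene grip [279 194   4  11  37] [ 0.5152 -0.0239  0.1046] [[0.506, -0.029, 0.089], [0.516, -0.023, 0.107], [0.523, -0.021, 0.116]]
scene dark [279 194   4  12  38] [280.2 199.8]
scene rim 147 [ 0.5459 -0.0306  0.0839] ((0.5569391846656799, -0.027517668902873993), 0.05057336762547493)
wrist grip [321  98   9  23 158] [ 0.5065 -0.0285  0.1044] [[0.501, -0.033, 0.088], [0.504, -0.029, 0.108], [0.518, -0.023, 0.113]]
wrist dark [321  94  24  30 207] [327.3 109.2]
wrist dark [294 110  26  11  63] [308.1 112.9]
wrist rim 1083 [ 0.5811 -0.0239  0.0829] ((0.5725176334381104, -0.024561474099755287), 0.06712832301855087)
```

View pics/wz6.png

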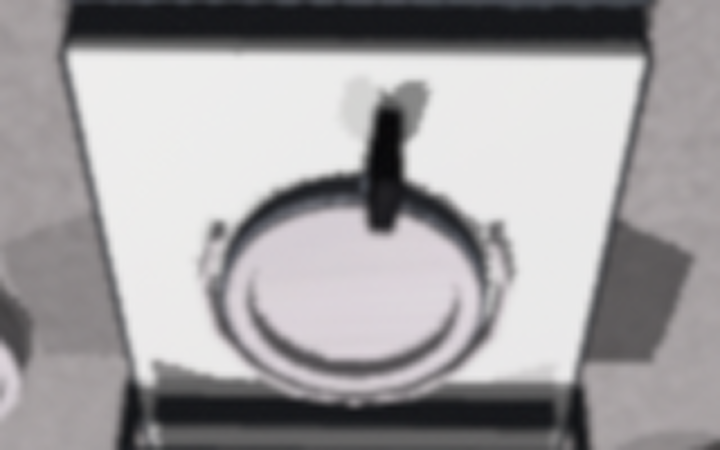

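```bash
python3 - <<'E'
from h import *
c=dict(np.load("top6.npz")); w=dict(np.load("wrist6.npz")); s=dict(np.load("scene6.npz"))
Rt=Ro.from_quat(w["rot"]).as_matrix(); T=np.eye(4);T[:3,:3]=Rt;T[:3,3]=w["pos"]; M=T@w["T_tool_cam"]; w["R"]=M[:3,:3].T; w["t"]=-M[:3,:3].T@M[:3,3]
print("ring top",ray(c,337.7,157.4,.083)," grip top-end",[ray(c,u/3.5+270,v/3.5+90,.112).round(4) for u,v in((240,308),(240,345),(240,330))])
# wrist: ring left/right extremes zoom (222,285),(492,285), top 180, bottom 402 ; grip top face zoom (368..402, 105..230?)
print("wrist ring", [ray(w,240+u/4.5,70+v/4.5,.083).round(4) for u,v in((357,178),(357,402),(222,285),(492,285))])
print("wrist grip base/ends",[ray(w,240+u/4.5,70+v/4.5,z).round(4) for u,v,z in((391,108,.112),(381,230,.112),(390,108,.075))])
print("scene grip",[ray(s,220+u/4.5,150+v/4.5,z).round(4) for u,v,z in((272,200,.112),(272,225,.112),(273,255,.075))])
# analyser corners check, top: floor plate front corners zoom
for u,v,z,n in((135,390,.07,"floor front left"),(384,352,.07,"floor front right"),(100,187,.07,"fl back left"),(160,535,.03,"console FL"),(402,490,.03,"console FR")): print(n,ray(c,u/3.5+270,v/3.5+90,z).round(4))
# hood angle
P=cloud(c); m=np.zeros((400,640),bool); m[95:112,305:352]=1
q=P[m&(P[...,2]>.11)]; 
ce=np.median(q,0); d=q-ce; d=d[np.linalg.norm(d,axis=1)<.08]; n=np.linalg.svd(d)[2][2]; print("hood plane normal",n.round(3),"lean deg from vertical",np.degrees(np.arcsin(abs(n[2]))))
E
```

```text
ring top [ 0.58212465 -0.02425497  0.083     ]  grip top-end [array([ 0.5224, -0.0254,  0.112 ]), array([ 0.496 , -0.0255,  0.112 ]), array([ 0.5067, -0.0255,  0.112 ])]
wrist ring [array([ 0.5266, -0.0324,  0.083 ]), array([ 0.6382, -0.0083,  0.083 ]), array([ 0.5851, -0.0704,  0.083 ]), array([0.5631, 0.0259, 0.083 ])]
wrist grip base/ends [array([ 0.4762, -0.0329,  0.112 ]), array([ 0.521 , -0.0254,  0.112 ]), array([ 0.5036, -0.0266,  0.075 ])]
scene grip [array([ 0.5063, -0.0267,  0.112 ]), array([ 0.5241, -0.0192,  0.112 ]), array([ 0.5231, -0.0214,  0.075 ])]
floor front left [0.4703 0.0479 0.07  ]
floor front right [ 0.5005 -0.1314  0.07  ]
fl back left [0.6213 0.076  0.07  ]
console FL [0.3698 0.0286 0.03  ]
console FR [ 0.4052 -0.1487  0.03  ]
hood plane normal [-0.951 -0.199  0.238] lean deg from vertical 13.766371096661668
```

```bash
python3 to.py 400 40 780
```

```text
p [398.7 -56.9 359.5] pA [-179.4    3.2  359.5] goal [400.  40. 780.] tool shift [-295.7   88.7 -301.5] norm 431.5 zA [ 0.663 -0.006 -0.749] yA [-0.007  1.    -0.014] F [0.2 0.3 0.7] t 11.25
```

```bash
python3 -m crank '[[[-38,11,-39,0,0],[-38,11,-39,0,0],[-38,11,-39,0,0],[-38,11,-39,0,0],[-38,11,-39,0,0],[-38,11,-39,0,0],[-38,11,-39,0,0],[-38,11,-39,0,0]]]'; python3 st.py
```

```text
clock: 12.25
eef_pos: [0.4154, 0.0408, 0.7743]
tool_rot: [-0.107, 0.932, 0.039, 0.343]
ft_force: [1.6, -0.1, 2.5]
grip_width: 0.0856
t 12.25 q [-0.017, -0.034, 1.05, 1.964, 0.158, -0.187] p [415.4, 40.8, 774.3] F [1.6, -0.1, 2.5] w 85.6
x [-0.742 -0.172 -0.649] y [-0.226  0.974  0.   ] z [ 0.632  0.147 -0.761]
```

```bash
python3 -m crank '[[[-40,20,34,0,0],[-40,20,34,0,0],[-40,10,34,0,0],[-40,5,34,0,0]]]'; python3 st.py
```

```text
clock: 12.75
eef_pos: [0.6076, 0.1512, 0.7442]
tool_rot: [-0.11, 0.926, 0.042, 0.359]
ft_force: [0.6, -0.2, 0.8]
grip_width: 0.0852
t 12.75 q [0.248, 0.293, 1.275, 1.813, -0.008, 0.007] p [607.6, 151.2, 744.2] F [0.6, -0.2, 0.8] w 85.2
x [-0.717 -0.174 -0.675] y [-0.235  0.972 -0.001] z [ 0.656  0.158 -0.738]
```

```bash
python3 to.py 390 92 300
```

```text
p [607.6 151.2 744.2] pA [ 67.5 164.4 744.2] goal [390.  92. 300.] tool shift [466.1  -6.  175.8] norm 498.2 zA [ 0.674  0.021 -0.738] yA [-0.032  0.999 -0.001] F [ 0.6 -0.2  0.8] t 12.75
```

```bash
python3 -m crank '[[[52,-1,20,0,0],[52,-1,20,0,0],[52,-1,20,0,0],[52,-1,20,0,0],[52,-1,20,0,0],[52,-1,20,0,0],[52,0,20,0,0],[52,0,20,0,0],[52,0,20,0,0]]]'; python3 st.py; python3 -m crank '[[[45,0,-40,0,0],[45,0,-40,0,0]]]'; python3 st.py
```

```text
clock: 13.88
eef_pos: [0.4201, 0.1123, 0.3078]
tool_rot: [-0.122, 0.929, 0.046, 0.347]
ft_force: [0.1, -0.7, 0.5]
grip_width: 0.0853
t 13.88 q [0.261, -0.452, -0.654, 0.654, 0.001, -0.0] p [420.1, 112.3, 307.8] F [0.1, -0.7, 0.5] w 85.3
x [-0.73  -0.195 -0.655] y [-0.258  0.966  0.001] z [ 0.633  0.17  -0.756]
clock: 14.12
eef_pos: [0.3005, 0.0823, 0.3007]
tool_rot: [-0.125, 0.932, 0.046, 0.338]
ft_force: [-0.3, -0.1, 1.3]
grip_width: 0.0856
t 14.12 q [0.266, -0.759, -0.747, 0.887, 0.001, 0.0] p [300.5, 82.3, 300.7] F [-0.3, -0.1, 1.3] w 85.6
x [-0.74  -0.202 -0.641] y [-0.264  0.965  0.001] z [ 0.618  0.17  -0.767]
```

```bash
python3 -m crank '[[[45,0,-38,0,0],[45,0,-38,0,0],[45,0,-38,0,0]]]'; python3 st.py
```

```text
clock: 14.5
eef_pos: [0.1728, 0.0494, 0.2986]
tool_rot: [-0.137, 0.939, 0.04, 0.314]
ft_force: [0.2, -1.5, -0.1]
grip_width: 0.0851
t 14.5 q [-0.094, -1.048, -0.71, 1.298, 0.217, -0.316] p [172.8, 49.4, 298.6] F [0.2, -1.5, -0.1] w 85.1
x [-0.766 -0.232 -0.6  ] y [-0.283  0.959 -0.01 ] z [ 0.578  0.162 -0.8  ]
```

```bash
python3 -m crank '[[[26,0,34,0,0],[26,0,34,0,0]]]'; python3 st.py;python3 -m crank '[[[32,0,25,0,0],[32,0,25,0,0]]]'; python3 st.py
```

```text
clock: 14.75
eef_pos: [0.1728, 0.0486, 0.2349]
tool_rot: [-0.142, 0.939, 0.038, 0.31]
ft_force: [-0.0, -0.6, -1.5]
grip_width: 0.0857
t 14.75 q [-0.59, -1.047, -0.853, 1.317, 0.467, -0.782] p [172.8, 48.6, 234.9] F [-0.0, -0.6, -1.5] w 85.7
x [-0.768 -0.243 -0.593] y [-0.29   0.957 -0.017] z [ 0.571  0.159 -0.805]
clock: 15.0
eef_pos: [0.1673, 0.0505, 0.1557]
tool_rot: [-0.141, 0.941, 0.035, 0.305]
ft_force: [0.5, -0.0, 0.3]
grip_width: 0.0853
t 15.0 q [-0.873, -1.046, -1.038, 1.284, 0.558, -1.085] p [167.3, 50.5, 155.7] F [0.5, -0.0, 0.3] w 85.3
x [-0.775 -0.244 -0.584] y [-0.286  0.958 -0.021] z [ 0.564  0.151 -0.812]
```

```bash
python3 to.py 340 100 230
```

```text
p [167.3  50.5 155.7] pA [-384.1  155.4  155.7] goal [340. 100. 230.] tool shift [-189.2   -3.5   44.6] norm 194.4 zA [ 0.583  0.033 -0.812] yA [-0.085  0.996 -0.021] F [ 0.5 -0.   0.3] t 15.0
```

```bash
python3 -m crank '[[[-47,0,11,0,0],[-47,0,11,0,0],[-47,0,11,0,0],[-47,0,11,0,0]]]'; python3 st.py; python3 -m crank '[[[20,0,28,0,0],[20,0,28,0,0],[20,0,28,0,0]]]'; python3 st.py
```

```text
clock: 15.5
eef_pos: [0.2216, 0.052, 0.1621]
tool_rot: [-0.147, 0.958, 0.035, 0.244]
ft_force: [0.5, -1.7, 0.7]
grip_width: 0.0853
t 15.5 q [0.119, -0.788, -0.99, 0.877, 0.084, -0.166] p [221.6, 52.0, 162.1] F [0.5, -1.7, 0.7] w 85.3
x [-0.837 -0.265 -0.478] y [-0.299  0.954 -0.005] z [ 0.458  0.139 -0.878]
clock: 15.88
eef_pos: [0.2237, 0.0537, 0.1147]
tool_rot: [-0.167, 0.959, 0.04, 0.227]
ft_force: [0.2, -0.5, 0.2]
grip_width: 0.0854
t 15.88 q [0.077, -0.684, -1.086, 0.718, 0.12, -0.241] p [223.7, 53.7, 114.7] F [0.2, -0.5, 0.2] w 85.4
x [-0.841 -0.302 -0.449] y [-0.338  0.941  0.001] z [ 0.422  0.153 -0.894]
```

```bash
python3 -m crank '[[[40,0,-20,0,0],[40,0,-20,0,0]]]'; python3 st.py
```

```text
clock: 16.12
eef_pos: [0.1608, 0.0251, 0.1122]
tool_rot: [-0.178, 0.961, 0.035, 0.208]
ft_force: [0.3, -0.7, 0.1]
grip_width: 0.0857
t 16.12 q [-0.397, -0.84, -1.08, 1.011, 0.285, -0.716] p [160.8, 25.1, 112.2] F [0.3, -0.7, 0.1] w 85.7
x [-0.85  -0.327 -0.413] y [-0.356  0.934 -0.006] z [ 0.388  0.142 -0.911]
```

```bash
python3 to.py 335 110 140
```

```text
p [160.8  25.1 112.2] pA [-395.6  131.9  112.2] goal [335. 110. 140.] tool shift [-187.3   17.1   54.4] norm 195.8 zA [ 0.409  0.06  -0.911] yA [-0.159  0.987 -0.006] F [ 0.3 -0.7  0.1] t 16.12
```

```bash
python3 -m crank '[[[-40,3,2,0,0],[-45,4,12,0,0],[-50,4,15,0,0],[-50,4,15,0,0],[0,0,0,0,0]]]'; python3 st.py
```

```text
clock: 16.75
eef_pos: [0.337, 0.0629, 0.1429]
tool_rot: [-0.123, 0.97, 0.021, 0.209]
ft_force: [-0.8, 0.1, -0.4]
grip_width: 0.0854
t 16.75 q [0.161, -0.337, -0.876, 0.61, 0.026, -0.084] p [337.0, 62.9, 142.9] F [-0.8, 0.1, -0.4] w 85.4
x [-0.883 -0.229 -0.41 ] y [-0.247  0.969 -0.011] z [ 0.399  0.092 -0.912]
```

```bash
python3 -m crank '[[[20,0,30,0,0],[47,0,6,0,0]]]'; python3 st.py; python3 -m crank '[[[47,0,6,0,0]]]'; python3 st.py
```

```text
clock: 17.0
eef_pos: [0.2958, 0.0532, 0.0826]
tool_rot: [-0.126, 0.97, 0.022, 0.209]
ft_force: [-1.1, 0.1, -0.7]
grip_width: 0.0856
t 17.0 q [0.14, -0.337, -1.065, 0.42, 0.038, -0.11] p [295.8, 53.2, 82.6] F [-1.1, 0.1, -0.7] w 85.6
x [-0.881 -0.234 -0.411] y [-0.252  0.968 -0.011] z [ 0.4    0.094 -0.911]
clock: 17.12
eef_pos: [0.267, 0.0437, 0.0794]
tool_rot: [-0.128, 0.972, 0.022, 0.196]
ft_force: [-0.6, -0.4, 0.2]
grip_width: 0.0858
t 17.12 q [0.101, -0.402, -1.088, 0.491, 0.054, -0.149] p [267.0, 43.7, 79.4] F [-0.6, -0.4, 0.2] w 85.8
x [-0.891 -0.239 -0.387] y [-0.257  0.966 -0.007] z [ 0.375  0.093 -0.922]
```

```bash
python3 -m crank '[[[34,0,28,0,0],[34,0,28,0,0]]]'; python3 st.py
```

```text
clock: 17.38
eef_pos: [0.2617, 0.0325, 0.0611]
tool_rot: [-0.132, 0.977, 0.024, 0.167]
ft_force: [0.2, -0.3, -0.3]
grip_width: 0.0854
t 17.38 q [0.029, -0.322, -1.087, 0.475, 0.082, -0.225] p [261.7, 32.5, 61.1] F [0.2, -0.3, -0.3] w 85.4
x [-0.91  -0.249 -0.333] y [-0.265  0.964  0.003] z [ 0.32   0.091 -0.943]
```

```bash
python3 -m crank '[[[50,3,13,0,0],[34,3,28,0,0]]]'; python3 st.py;  python3 -m crank '[[[50,3,10,0,0],[50,3,10,0,0]]]'; python3 st.py
```

```text
clock: 17.62
eef_pos: [0.23, 0.0154, 0.0573]
tool_rot: [-0.136, 0.981, 0.029, 0.137]
ft_force: [-0.6, 0.2, -0.4]
grip_width: 0.0854
t 17.62 q [-0.089, -0.351, -1.088, 0.578, 0.118, -0.349] p [230.0, 15.4, 57.3] F [-0.6, 0.2, -0.4] w 85.4
x [-0.925 -0.259 -0.277] y [-0.275  0.961  0.021] z [ 0.261  0.095 -0.961]
clock: 17.88
eef_pos: [0.1622, -0.0155, 0.0697]
tool_rot: [-0.144, 0.982, 0.038, 0.117]
ft_force: [-0.2, -1.3, -0.1]
grip_width: 0.0854
t 17.88 q [-0.467, -0.507, -1.086, 0.842, 0.196, -0.743] p [162.2, -15.5, 69.7] F [-0.2, -1.3, -0.1] w 85.4
x [-0.931 -0.273 -0.24 ] y [-0.291  0.956  0.041] z [ 0.218  0.108 -0.97 ]
```

```bash
python3 to.py 290 100 75; python3 -m crank '[[[-35,8,-10,0,0],[-45,20,0,0,0],[-45,25,10,0,0],[-25,25,10,0,0],[0,0,0,0,0]]]'; python3 st.py
```

```text
p [162.2 -15.5  69.7] pA [-402.6   91.9   69.7] goal [290. 100.  75.] tool shift [-151.9   73.4   35.3] norm 172.4 zA [ 0.236  0.062 -0.97 ] yA [-0.09   0.995  0.041] F [-0.2 -1.3 -0.1] t 17.88
clock: 18.5
eef_pos: [0.2921, 0.0831, 0.0997]
tool_rot: [-0.104, 0.987, 0.032, 0.12]
ft_force: [-0.6, 0.9, -0.1]
grip_width: 0.0855
t 18.5 q [0.247, -0.232, -0.876, 0.679, 0.03, 0.041] p [292.1, 83.1, 99.7] F [-0.6, 0.9, -0.1] w 85.5
x [-0.95  -0.197 -0.243] y [-0.213  0.976  0.039] z [ 0.23   0.089 -0.969]
```

```bash
python3 -m crank '[[[29,0,34,0,0],[29,0,34,0,0],[29,0,34,0,0]]]'; python3 st.py
```

```text
clock: 18.88
eef_pos: [0.261, 0.0832, 0.003]
tool_rot: [-0.107, 0.988, 0.03, 0.108]
ft_force: [-0.4, 0.6, -0.4]
grip_width: 0.0856
t 18.88 q [0.286, -0.034, -1.086, 0.296, 0.02, 0.074] p [261.0, 83.2, 3.0] F [-0.4, 0.6, -0.4] w 85.6
x [-0.954 -0.204 -0.219] y [-0.217  0.975  0.036] z [ 0.207  0.082 -0.975]
```

```bash
python3 -m crank '[[[42,0,-18,0,0],[48,0,-14,0,0]]]'; python3 st.py
```

```text
clock: 19.12
eef_pos: [0.1841, 0.0669, 0.0432]
tool_rot: [-0.107, 0.991, 0.023, 0.076]
ft_force: [-0.1, -0.5, 0.2]
grip_width: 0.0858
t 19.12 q [0.331, -0.32, -1.087, 0.645, 0.011, 0.117] p [184.1, 66.9, 43.2] F [-0.1, -0.5, 0.2] w 85.8
x [-0.966 -0.209 -0.155] y [-0.216  0.976  0.029] z [ 0.145  0.062 -0.987]
```

```bash
python3 -m crank '[[[45,0,3,0,0],[45,0,3,0,0]]]'; python3 st.py
```

```text
clock: 19.38
eef_pos: [0.1101, 0.0539, 0.0694]
tool_rot: [-0.106, 0.992, 0.018, 0.06]
ft_force: [-0.2, 0.4, -0.2]
grip_width: 0.0853
t 19.38 q [0.481, -0.595, -1.088, 0.953, -0.011, 0.268] p [110.1, 53.9, 69.4] F [-0.2, 0.4, -0.2] w 85.3
x [-0.97  -0.208 -0.123] y [-0.213  0.977  0.023] z [ 0.115  0.048 -0.992]
```

```bash
python3 to.py 272 112 75; python3 -m crank '[[[-40,8,-5,0,255],[-45,8,8,0,255],[-45,8,10,0,255],[-40,3,10,0,255],[0,0,0,10,255]]]'; python3 st.py
```

```text
p [110.1  53.9  69.4] pA [-439.4  170.5   69.4] goal [272. 112.  75.] tool shift [-169.9   22.4   15.8] norm 172.1 zA [ 0.123  0.024 -0.992] yA [-0.009  1.     0.023] F [-0.2  0.4 -0.2] t 19.38
clock: 20.0
eef_pos: [0.2749, 0.1189, 0.0744]
tool_rot: [-0.021, 0.997, 0.029, 0.07]
ft_force: [0.1, 0.6, -1.0]
grip_width: -0.0003
t 20.0 q [0.408, -0.118, -0.851, 0.685, 0.001, 0.366] p [274.9, 118.9, 74.4] F [0.1, 0.6, -1.0] w -0.3
x [-0.989 -0.037 -0.142] y [-0.045  0.997  0.055] z [ 0.139  0.061 -0.988]
```

```bash
python3 -m crank '[[[30,-10,15,0,255],[42,-16,10,0,255],[42,-16,10,0,255]]]'; python3 st.py
```

```text
clock: 20.38
eef_pos: [0.1783, 0.0786, 0.0364]
tool_rot: [-0.02, 0.997, 0.026, 0.063]
ft_force: [21.0, 9.4, 4.2]
grip_width: -0.0002
t 20.38 q [0.417, -0.281, -1.088, 0.627, -0.001, 0.377] p [178.3, 78.6, 36.4] F [21.0, 9.4, 4.2] w -0.2
x [-0.991 -0.037 -0.127] y [-0.043  0.998  0.049] z [ 0.125  0.054 -0.991]
```

```bash
python3 -m crank '[[[-25,10,-5,0,255],[-20,8,-5,0,255]]]'; python3 st.py;  python3 - <<'E'
from h import *
from workcell import bot
c=bot.camera("top"); cv2.imwrite("pics/top7.png",c["img"])
c=bot.camera("scene"); cv2.imwrite("pics/scene7.png",c["img"])
E
```

```text
clock: 20.62
eef_pos: [0.2176, 0.096, 0.0526]
tool_rot: [-0.021, 0.998, 0.025, 0.062]
ft_force: [0.7, -0.3, -0.6]
grip_width: -0.0001
t 20.62 q [0.417, -0.204, -0.985, 0.655, -0.001, 0.376] p [217.6, 96.0, 52.6] F [0.7, -0.3, -0.6] w -0.1
x [-0.991 -0.038 -0.125] y [-0.044  0.998  0.048] z [ 0.123  0.053 -0.991]
```

View pics/top7.png

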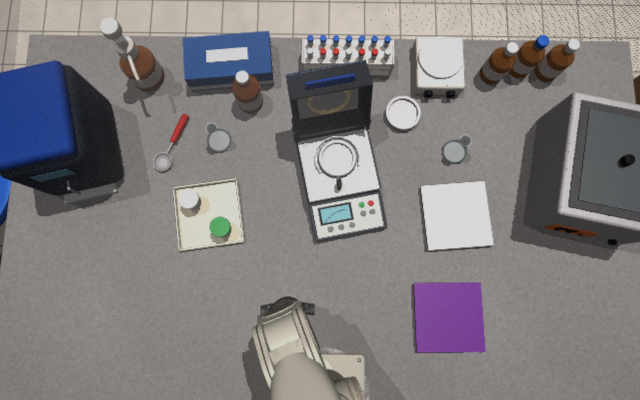

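View pics/scene7.png

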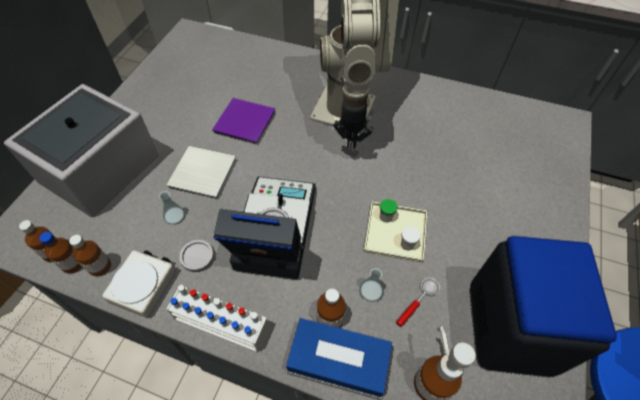

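```bash
python3 -m crank '[[[5,55,-20,0,255],[15,55,-15,0,255],[40,45,-5,0,255],[50,30,0,0,255],[50,20,0,0,255],[20,10,0,0,255]]]'; python3 st.py
```

```text
clock: 21.48
eef_pos: [0.0236, 0.3021, 0.0791]
tool_rot: [-0.01, 0.998, 0.023, 0.063]
ft_force: [0.0, 0.7, -0.2]
grip_width: -0.0003
t 21.48 q [1.621, -0.031, -0.753, 0.808, -0.128, 1.599] p [23.6, 302.1, 79.1] F [0.0, 0.7, -0.2] w -0.3
x [-0.992 -0.016 -0.126] y [-0.022  0.999  0.045] z [ 0.125  0.047 -0.991]
```

```bash
python3 -m crank '[[[0,-30,20,0,255],[0,-35,20,0,255]]]'; python3 st.py; python3 -m crank '[[[0,-35,20,0,255]]]'; python3 st.py
```

```text
clock: 21.72
eef_pos: [0.0283, 0.2389, 0.0357]
tool_rot: [-0.014, 0.998, 0.024, 0.063]
ft_force: [0.5, 0.1, 0.8]
grip_width: -0.0001
t 21.73 q [1.613, -0.077, -0.95, 0.653, -0.127, 1.583] p [28.3, 238.9, 35.7] F [0.5, 0.1, 0.8] w -0.1
x [-0.992 -0.024 -0.126] y [-0.03   0.998  0.046] z [ 0.125  0.049 -0.991]
clock: 21.85
eef_pos: [0.0318, 0.2019, 0.0131]
tool_rot: [-0.014, 0.998, 0.023, 0.063]
ft_force: [0.9, -0.0, -0.6]
grip_width: -0.0004
t 21.85 q [1.603, -0.096, -1.058, 0.565, -0.126, 1.571] p [31.8, 201.9, 13.1] F [0.9, -0.0, -0.6] w -0.4
x [-0.992 -0.026 -0.126] y [-0.031  0.999  0.043] z [ 0.125  0.047 -0.991]
```

```bash
python3 -m crank '[[[-5,36,-45,0,255],[-5,36,-43,0,255],[-5,36,-43,0,255],[-5,36,-43,0,255],[-5,36,-43,0,255],[-5,36,-43,0,255],[-5,36,-43,0,255],[-5,36,-43,0,255],[-5,36,-43,0,255],[-5,36,-43,0,255],[-5,36,-43,0,255]]]'; python3 st.py
```

```text
clock: 23.22
eef_pos: [0.0171, 0.551, 0.461]
tool_rot: [-0.018, 0.998, -0.023, 0.063]
ft_force: [0.3, 1.9, 1.0]
grip_width: 0.0
t 23.23 q [1.609, 0.469, 0.932, 2.082, -0.125, 1.575] p [17.1, 551.0, 461.0] F [0.3, 1.9, 1.0] w 0.0
x [-0.991 -0.039 -0.125] y [-0.033  0.998 -0.047] z [ 0.127 -0.043 -0.991]
```

```bash
python3 -m crank '[[[0,0,0,0,255],[0,0,0,0,255]]]'; python3 st.py
```

```text
clock: 23.48
eef_pos: [0.0174, 0.5525, 0.4587]
tool_rot: [-0.018, 0.998, -0.025, 0.063]
ft_force: [-0.5, -0.2, -0.1]
grip_width: -0.0001
t 23.48 q [1.608, 0.474, 0.935, 2.083, -0.125, 1.574] p [17.4, 552.5, 458.7] F [-0.5, -0.2, -0.1] w -0.1
x [-0.991 -0.04  -0.125] y [-0.034  0.998 -0.051] z [ 0.127 -0.047 -0.991]
```

```bash
python3 -m crank '[[[0,0,-40,0,255],[0,0,-40,0,255],[0,0,0,0,255]]]'; python3 st.py
```

```text
clock: 23.85
eef_pos: [0.0109, 0.5319, 0.4983]
tool_rot: [-0.02, 0.998, -0.008, 0.063]
ft_force: [-0.2, -0.9, 1.0]
grip_width: 0.0003
t 23.85 q [1.622, 0.441, 0.999, 2.148, -0.126, 1.583] p [10.9, 531.9, 498.3] F [-0.2, -0.9, 1.0] w 0.3
x [-0.991 -0.041 -0.126] y [-0.039  0.999 -0.018] z [ 0.127 -0.013 -0.992]
```

```bash
python3 -m crank '[[[0,0,-40,0,255],[0,0,0,0,255]]]'; python3 st.py
```

```text
clock: 24.1
eef_pos: [0.0082, 0.52, 0.513]
tool_rot: [-0.021, 0.998, 0.004, 0.064]
ft_force: [-0.3, -0.3, -0.0]
grip_width: -0.0001
t 24.1 q [1.629, 0.405, 0.985, 2.147, -0.127, 1.586] p [8.2, 520.0, 513.0] F [-0.3, -0.3, -0.0] w -0.1
x [-0.991 -0.042 -0.127] y [-0.043  0.999  0.006] z [ 0.127  0.011 -0.992]
```

```bash
python3 to.py 490 -26 300
```

```text
p [  8.2 520.  513. ] pA [-444.2  647.5  513. ] goal [490. -26. 300.] tool shift [-427.6 -567.3  266.2] norm 758.7 zA [ 0.126 -0.015 -0.992] yA [0.162 0.987 0.006] F [-0.3 -0.3 -0. ] t 24.1
```

```bash
python3 -m crank '[[[-30,-41,19,0,255],[-30,-41,19,0,255],[-30,-41,19,0,255],[-30,-41,19,0,255],[-30,-41,19,0,255],[-30,-41,19,0,255],[-30,-41,19,0,255],[-30,-41,19,0,255],[-30,-41,19,0,255],[-30,-41,19,0,255],[-30,-41,19,0,0],[-30,-41,19,0,0]]]'; python3 st.py;python3 to.py 490 -26 280
```

```text
clock: 25.6
eef_pos: [0.42, 0.0286, 0.3064]
tool_rot: [-0.025, 0.998, -0.009, 0.056]
ft_force: [1.1, 0.9, 0.5]
grip_width: 0.0355
t 25.6 q [0.086, -0.029, -0.114, 1.376, -0.025, 0.034] p [420.0, 28.6, 306.4] F [1.1, 0.9, 0.5] w 35.5
x [-0.992 -0.052 -0.111] y [-0.05   0.999 -0.021] z [ 0.112 -0.015 -0.994]
p [420.   28.6 306.4] pA [-141.2   82.6  306.4] goal [490. -26. 280.] tool shift [-63.8 -57.5  34.9] norm 92.7 zA [ 0.106 -0.038 -0.994] yA [ 0.155  0.988 -0.021] F [1.1 0.9 0.5] t 25.6
```

```bash
python3 -m crank '[[[-22,-20,15,0,0],[-22,-20,15,0,0],[-18,-17,15,0,0],[0,0,0,0,0]]]'; python3 st.py; python3 - <<'E'
from h import *
from workcell import bot
o=bot.get_obs(); c=bot.camera("wrist"); cv2.imwrite("pics/wrist8.png",c["img"]); np.savez("wrist8.npz",pos=o["eef_pos"],rot=o["tool_rot"],**c)
E
```

```text
clock: 26.1
eef_pos: [0.4865, -0.0323, 0.2586]
tool_rot: [-0.021, 0.999, -0.009, 0.047]
ft_force: [-0.5, 0.7, 0.2]
grip_width: 0.0855
t 26.1 q [-0.06, 0.129, -0.067, 1.279, -0.01, -0.103] p [486.5, -32.3, 258.6] F [-0.5, 0.7, 0.2] w 85.5
x [-0.995 -0.043 -0.094] y [-0.042  0.999 -0.02 ] z [ 0.095 -0.016 -0.995]
```

View pics/wrist8.png

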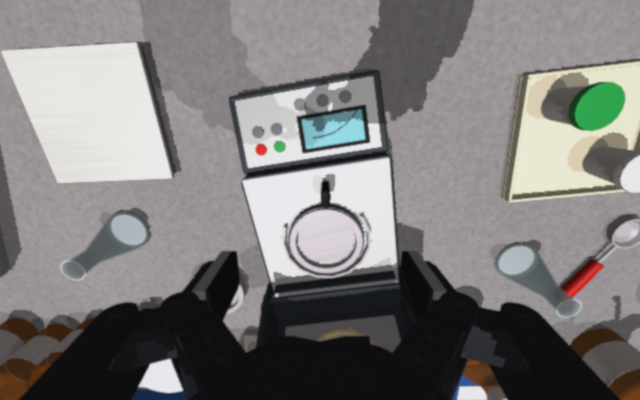

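The grip is at about (325,192) and the ring centre at about (326,238). Grip and ring line up with the image column, so the jaws are square to the grip. I'll cast rays for the exact offset.

```bash
python3 - <<'E'
from h import *
w=dict(np.load("wrist8.npz"))
Rt=Ro.from_quat(w["rot"]).as_matrix(); T=np.eye(4);T[:3,:3]=Rt;T[:3,3]=w["pos"]; M=T@w["T_tool_cam"]; w["R"]=M[:3,:3].T; w["t"]=-M[:3,:3].T@M[:3,3]
P=cloud(w); v=w["img"].max(2)
m=(v<70)&(P[...,2]>.088)&(P[...,2]<.12); m[:170]=0;m[215:]=0;m[:,:300]=0;m[:,350:]=0
ys,xs=np.nonzero(m); q=P[m]; M3=(q@np.eye(3))
print(len(xs),xs.min(),xs.max(),ys.min(),ys.max())
O=(np.c_[q,np.ones(len(q))]@M.T)[:,:3]; 
E
python3 - <<'E'
from h import *
w=dict(np.load("wrist8.npz"))
Rt=Ro.from_quat(w["rot"]).as_matrix(); T=np.eye(4);T[:3,:3]=Rt;T[:3,3]=w["pos"]; M=T@w["T_tool_cam"]; w["R"]=M[:3,:3].T; w["t"]=-M[:3,:3].T@M[:3,3]
P=cloud(w); v=w["img"].max(2).astype(int)
m=(v<75)&(P[...,2]>.09)&(P[...,2]<.118); m[:165]=0;m[215:]=0;m[:,:300]=0;m[:,350:]=0
q=P[m]; print("grip",len(q),q.mean(0).round(4),np.percentile(q,[3,50,97],axis=0).round(4).tolist())
top=q[q[:,2]>.107]; print("top face",len(top),top.mean(0).round(4),top.min(0).round(4),top.max(0).round(4), "pca",np.linalg.svd(top[:,:2]-top[:,:2].mean(0))[2][0])
m=(P[...,2]>.080)&(P[...,2]<.088); m[:195]=0;m[280:]=0;m[:,:280]=0;m[:,:375][:,:0]=0;m[:,375:]=0
q=P[m]; print("rim",len(q),cv2.minEnclosingCircle(q[:,:2].astype(np.float32)))
i=w["img"][150:290,230:410]; cv2.imwrite("pics/wz8.png",cv2.resize(i,None,fx=4.2,fy=4.2,interpolation=cv2.INTER_CUBIC))
for u,vv,z in((326,238,.083),(325,192,.1)): print(ray(w,u,vv,z).round(4))
E
```

```text
180 321 329 184 207
grip 175 [ 0.5097 -0.0268  0.1086] [[0.5019, -0.0307, 0.0935], [0.5086, -0.0268, 0.111], [0.5213, -0.0225, 0.1127]]
top face 139 [ 0.5116 -0.0267  0.1112] [ 0.5018 -0.031   0.1072] [ 0.5221 -0.022   0.1139] pca [0.99832364 0.05787847]
rim 1971 ((0.6022462844848633, -0.015529988333582878), 0.07163046300411224)
[ 0.5774 -0.0222  0.083 ]
[ 0.5081 -0.027   0.1   ]
```

View pics/wz8.png

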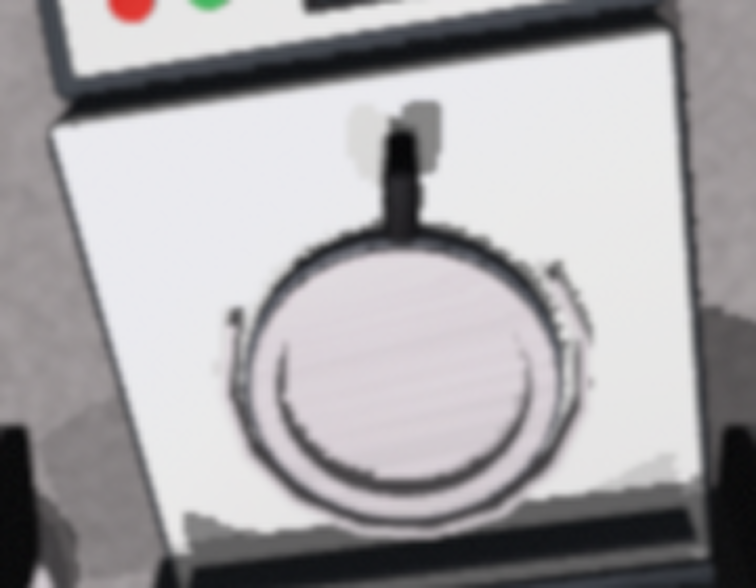

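```bash
python3 to.py 512.5 -26.8 130
```

```text
p [486.1 -31.8 259.3] pA [-88.7  10.  259.3] goal [512.5 -26.8 130. ] tool shift [-14.3   6.4 131.1] norm 132.0 zA [ 0.09  -0.035 -0.995] yA [ 0.162  0.987 -0.02 ] F [-0.2 -0.3  0.3] t 26.15
```

```bash
python3 -m crank '[[[-5,2,44,0,0],[-5,2,44,0,0],[-4,2,43,0,0]]]'; python3 to.py 512.5 -26.8 81
```

```text
clock: 26.52
eef_pos: [0.5137, -0.0256, 0.1315]
tool_rot: [-0.022, 0.998, -0.009, 0.052]
ft_force: [0.0, 0.3, -1.0]
grip_width: 0.0851
p [513.7 -25.6 131.5] pA [-60.4  10.4 131.5] goal [512.5 -26.8  81. ] tool shift [ 6.5 -0.1 50.1] norm 50.6 zA [ 0.099 -0.036 -0.994] yA [ 0.161  0.987 -0.02 ] F [ 0.   0.3 -1. ] t 26.52
```

```bash
python3 -m crank '[[[3,0,25,0,0],[3,0,21,0,0],[0,0,2,0,0]]]'; python3 to.py 512.5 -26.8 81; python3 - <<'E'
from h import *
from workcell import bot
for n in["scene"]:
    c=bot.camera(n); i=c["img"][150:250,220:340]
    cv2.imwrite(f"pics/{n}9.png",cv2.resize(i,None,fx=5,fy=5,interpolation=cv2.INTER_CUBIC))
c=bot.camera("wrist"); cv2.imwrite("pics/wrist9.png",c["img"])
E
```

```text
clock: 26.9
eef_pos: [0.507, -0.0239, 0.0787]
tool_rot: [-0.024, 0.999, -0.008, 0.048]
ft_force: [-0.1, -0.0, 0.3]
grip_width: 0.0854
p [507.  -23.9  78.7] pA [-66.7  13.4  78.7] goal [512.5 -26.8  81. ] tool shift [-5.5 -3.2 -1.8] norm 6.6 zA [ 0.091 -0.033 -0.995] yA [ 0.157  0.987 -0.019] F [-0.1 -0.   0.3] t 26.9
```

View pics/scene9.png

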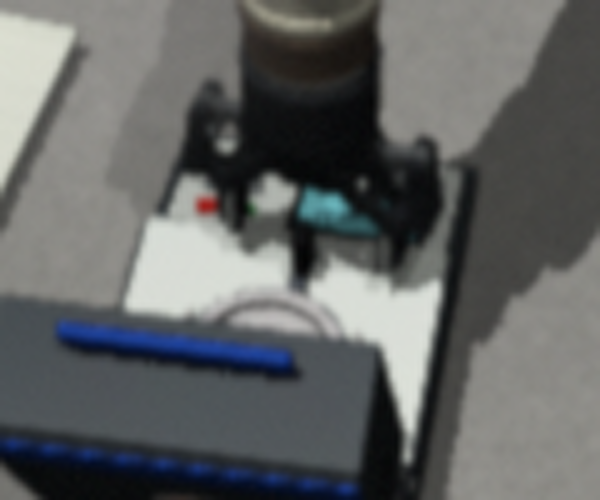

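View pics/wrist9.png

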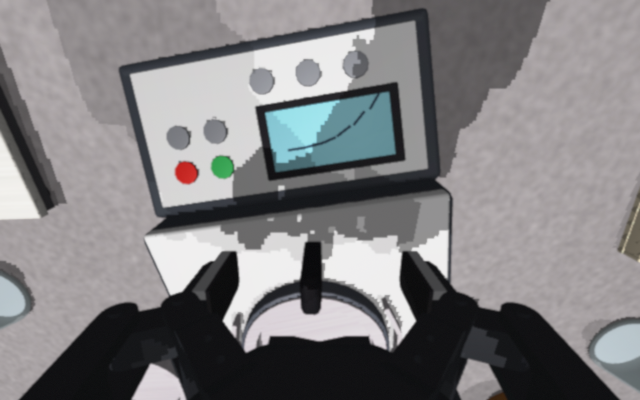

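The grip is at (312,275) and the middle between the fingers is about 320, so it lies 3–4 mm towards tool −y. I'll centre on it and close.

```bash
python3 -m crank '[[[-5,-3.5,-1.5,0,0],[0,0,0,0,0]]]'; python3 to.py 512.5 -26.8 81
```

```text
clock: 27.25
eef_pos: [0.5163, -0.0274, 0.0854]
tool_rot: [-0.024, 0.998, -0.008, 0.052]
ft_force: [1.0, 0.5, -0.7]
grip_width: 0.0857
p [516.3 -27.4  85.4] pA [-58.2   8.1  85.4] goal [512.5 -26.8  81. ] tool shift [4.2 0.9 4. ] norm 5.9 zA [ 0.1   -0.035 -0.994] yA [ 0.157  0.987 -0.019] F [ 1.   0.5 -0.7] t 27.25
```

```bash
python3 -m crank '[[[3,0.5,3,0,0],[0,0,0,0,120],[0,0,0,0,255],[0,0,0,0,255],[0,0,0,0,255],[0,0,0,0,255]]]'; python3 st.py; python3 to.py 512.5 -26.8 81
```

```text
clock: 28.0
eef_pos: [0.5141, -0.0269, 0.0834]
tool_rot: [-0.024, 0.998, -0.008, 0.053]
ft_force: [-1.9, 0.3, 3.5]
grip_width: 0.0092
t 28.0 q [-0.047, 0.31, -0.321, 0.832, -0.008, -0.097] p [514.1, -26.9, 83.4] F [-1.9, 0.3, 3.5] w 9.2
x [-0.993 -0.049 -0.106] y [-0.048  0.999 -0.019] z [ 0.107 -0.013 -0.994]
p [514.1 -26.9  83.4] pA [-60.4   9.   83.4] goal [512.5 -26.8  81. ] tool shift [1.8 0.3 2.2] norm 2.9 zA [ 0.102 -0.035 -0.994] yA [ 0.157  0.987 -0.019] F [-1.9  0.3  3.5] t 28.0
```

```bash
python3 -m crank '[[[0,0,-6,0,255],[-1,0,-10,0,255],[-2,0,-15,0,255],[-2,0,-15,0,255]]]'; python3 st.py; python3 - <<'E'
from h import *
from workcell import bot
for n in["scene"]:
    c=bot.camera(n); i=c["img"][150:250,220:340]
    cv2.imwrite(f"pics/{n}10.png",cv2.resize(i,None,fx=5,fy=5,interpolation=cv2.INTER_CUBIC))
c=bot.camera("wrist"); cv2.imwrite("pics/wrist10.png",c["img"])
E
```

```text
clock: 28.5
eef_pos: [0.5122, -0.0263, 0.1301]
tool_rot: [-0.024, 0.998, -0.008, 0.051]
ft_force: [0.1, 0.3, -1.7]
grip_width: 0.0089
t 28.5 q [-0.046, 0.259, -0.253, 0.957, -0.01, -0.095] p [512.2, -26.3, 130.1] F [0.1, 0.3, -1.7] w 8.9
x [-0.994 -0.049 -0.101] y [-0.047  0.999 -0.019] z [ 0.102 -0.014 -0.995]
```

View pics/scene10.png

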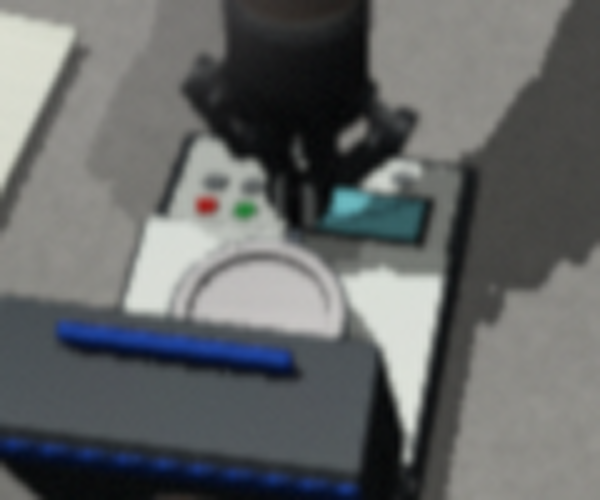

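View pics/wrist10.png

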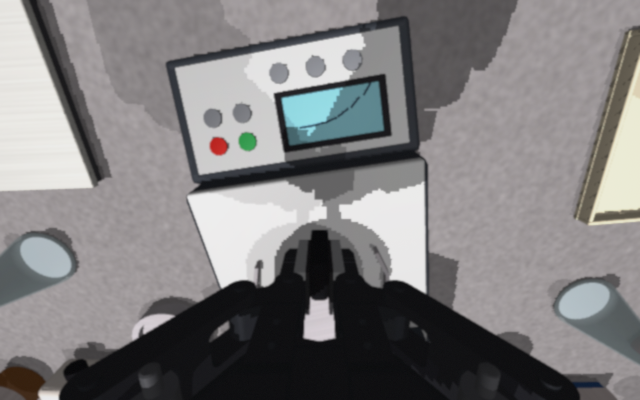

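```bash
python3 to.py 465 -70 175; python3 -m crank '[[[8,-8,-10,0,255],[11,-11,-13,0,255],[11,-11,-13,0,255],[11,-11,-13,0,255]]]'; python3 st.py; python3 to.py 381 -340 150
```

```text
p [513.9 -26.3 131.6] pA [-60.3   9.7 131.6] goal [465. -70. 175.] tool shift [ 46.2 -42.2 -47.7] norm 78.7 zA [ 0.101 -0.036 -0.994] yA [ 0.157  0.987 -0.019] F [ 1.  -0.8 -0.6] t 28.6
clock: 29.1
eef_pos: [0.4655, -0.0711, 0.1779]
tool_rot: [-0.025, 0.998, -0.009, 0.051]
ft_force: [0.7, -0.1, -0.6]
grip_width: 0.0092
t 29.1 q [-0.152, 0.136, -0.274, 1.057, 0.001, -0.201] p [465.5, -71.1, 177.9] F [0.7, -0.1, -0.6] w 9.2
x [-0.994 -0.05  -0.101] y [-0.048  0.999 -0.02 ] z [ 0.102 -0.015 -0.995]
p [465.5 -71.1 177.9] pA [-116.9  -24.3  177.9] goal [ 381. -340.  150.] tool shift [ 100.2 -263.9   23.2] norm 283.2 zA [ 0.097 -0.035 -0.995] yA [ 0.156  0.988 -0.02 ] F [ 0.7 -0.1 -0.6] t 29.1
```

```bash
python3 -m crank '[[[5,-14,1,0,255],[9,-24,2,0,255],[9,-24,2,0,255],[9,-24,2,0,255],[9,-24,2,0,255],[9,-24,2,0,255],[9,-24,2,0,255],[9,-24,2,0,255],[9,-24,2,0,255],[9,-24,2,0,255],[9,-24,2,0,255],[5,-10,2,0,255]]]'; python3 -m crank '[[[0,0,0,0,255]]]';  python3 st.py; python3 - <<'E'
from h import *
from workcell import bot
for n in["scene","top"]:
    c=bot.camera(n); np.savez(f"{n}11.npz",**c); i=c["img"][110:240,130:330] if n=="scene" else c["img"][90:270,290:510]
    cv2.imwrite(f"pics/{n}11.png",cv2.resize(i,None,fx=3.5,fy=3.5,interpolation=cv2.INTER_CUBIC))
E
python3 to.py 381 -340 80
```

```text
clock: 30.6
eef_pos: [0.3716, -0.3572, 0.1481]
tool_rot: [-0.021, 0.998, -0.01, 0.052]
ft_force: [0.3, 0.0, -1.0]
grip_width: 0.0093
clock: 30.72
eef_pos: [0.3707, -0.3575, 0.1475]
tool_rot: [-0.02, 0.998, -0.009, 0.051]
ft_force: [0.6, 0.2, -1.0]
grip_width: 0.0091
t 30.73 q [-0.804, 0.26, -0.201, 1.027, 0.063, -0.843] p [370.7, -357.5, 147.5] F [0.6, 0.2, -1.0] w 9.1
x [-0.994 -0.042 -0.102] y [-0.04   0.999 -0.02 ] z [ 0.103 -0.016 -0.995]
p [ 371.3 -356.7  147.8] pA [-267.3 -284.7  147.8] goal [ 381. -340.   80.] tool shift [-3.4 17.7 68.2] norm 70.5 zA [ 0.098 -0.037 -0.995] yA [ 0.163  0.986 -0.02 ] F [ 1.   0.1 -1.3] t 30.82
```

View pics/scene11.png

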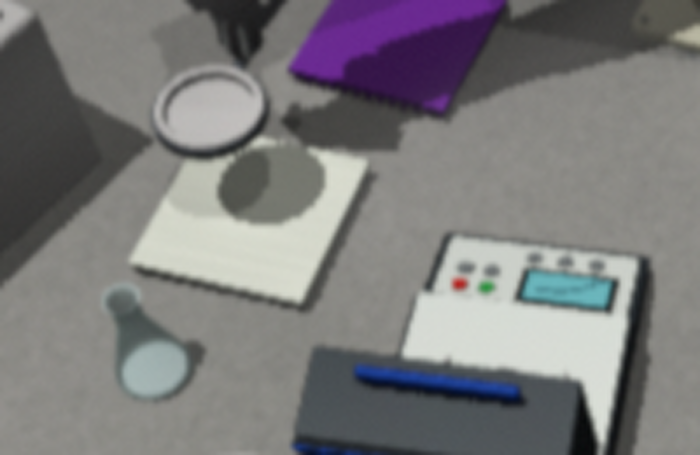

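View pics/top11.png

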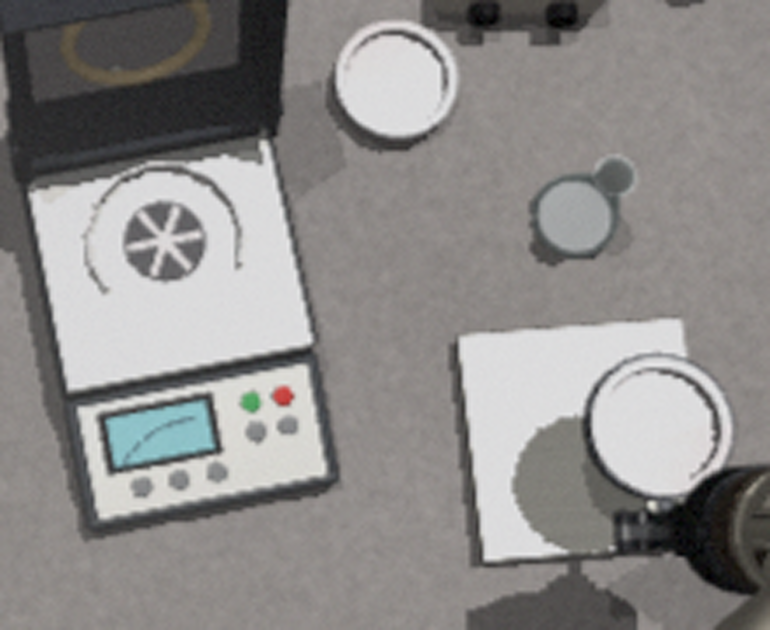

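The carrier is held with the pan seated, over the right part of the plate: the rim is at (658,427) in the zoomed top view. I'll measure its level and centre before lowering.

```bash
python3 - <<'E'
from h import *
for n in("top","scene"):
    c=dict(np.load(f"{n}11.npz")); P=cloud(c); v=c["img"].min(2)
    m=(abs(P[...,0]-.44)<.08)&(abs(P[...,1]+.35)<.08)&(P[...,2]>.125)&(P[...,2]<.175)&(v>110)
    k,l,st,_=cv2.connectedComponentsWithStats(m.astype(np.uint8)); j=1+st[1:,4].argmax(); q=P[l==j]
    a=np.linalg.lstsq(np.c_[q[:,:2]-q[:,:2].mean(0),np.ones(len(q))],q[:,2],rcond=None)[0]
    hull=cv2.convexHull(q[:,:2].astype(np.float32)); print(n,len(q),"z slope x,y deg",np.degrees(a[:2]).round(2),"z",a[2].round(4),"circle",cv2.minEnclosingCircle(hull))
E
```

```text
top 1284 z slope x,y deg [-0.06 -0.91] z 0.1428 circle ((0.44049540162086487, -0.352857768535614), 0.05022037774324417)
scene 574 z slope x,y deg [1.06 0.14] z 0.1443 circle ((0.43699342012405396, -0.3524421751499176), 0.05208780616521835)
```

```bash
python3 -m crank '[[[-1,5,15,0,255],[-1,5,18,0,255],[-1,5,18,0,255],[0,2,18,0,255],[0,0,8,0,255],[0,0,0,0,255]]]'; python3 st.py; python3 to.py 381 -339 36
```

```text
clock: 31.58
eef_pos: [0.385, -0.336, 0.0713]
tool_rot: [-0.026, 0.998, -0.009, 0.053]
ft_force: [0.1, -0.2, -1.6]
grip_width: 0.0092
t 31.57 q [-0.754, 0.331, -0.328, 0.823, 0.061, -0.803] p [385.0, -336.0, 71.3] F [0.1, -0.2, -1.6] w 9.2
x [-0.993 -0.052 -0.106] y [-0.05   0.999 -0.022] z [ 0.107 -0.016 -0.994]
p [ 385.  -336.    71.3] pA [-249.7 -267.2   71.3] goal [ 381. -339.   36.] tool shift [ 7.8 -2.  34.7] norm 35.7 zA [ 0.101 -0.038 -0.994] yA [ 0.154  0.988 -0.022] F [ 0.1 -0.2 -1.6] t 31.57
```

```bash
python3 -m crank '[[[3,-1,12,0,255],[2,-1,10,0,255],[1,0,6,0,255],[0,0,3,0,255],[0,0,0,0,255]]]'; python3 st.py
```

```text
clock: 32.2
eef_pos: [0.383, -0.34, 0.0391]
tool_rot: [-0.025, 0.998, -0.01, 0.054]
ft_force: [-0.4, 0.1, -1.1]
grip_width: 0.0089
t 32.2 q [-0.763, 0.375, -0.365, 0.74, 0.062, -0.811] p [383.0, -340.0, 39.1] F [-0.4, 0.1, -1.1] w 8.9
x [-0.993 -0.052 -0.107] y [-0.05   0.998 -0.023] z [ 0.109 -0.018 -0.994]
```

```bash
python3 -m crank '[[[0,0,2,0,255],[0,0,1.5,0,255],[0,0,0,0,255]]]'; python3 st.py
```

```text
clock: 32.58
eef_pos: [0.3838, -0.3405, 0.036]
tool_rot: [-0.025, 0.998, -0.011, 0.055]
ft_force: [-0.3, -0.3, -0.7]
grip_width: 0.009
t 32.58 q [-0.762, 0.38, -0.368, 0.731, 0.062, -0.811] p [383.8, -340.5, 36.0] F [-0.3, -0.3, -0.7] w 9.0
x [-0.993 -0.052 -0.108] y [-0.05   0.998 -0.024] z [ 0.11  -0.019 -0.994]
```

```bash
python3 -m crank '[[[0,0,1.5,0,255],[0,0,1,0,255],[0,0,0,0,255]]]'; python3 st.py; python3 - <<'E'
from h import *
from workcell import bot
for n in["scene","top"]:
    c=bot.camera(n); P=cloud(c); v=c["img"].min(2)
    m=(abs(P[...,0]-.453)<.07)&(abs(P[...,1]+.336)<.07)&(P[...,2]>.03)&(P[...,2]<.06)&(v>90)
    q=P[m]; a=np.linalg.lstsq(np.c_[q[:,:2]-q[:,:2].mean(0),np.ones(len(q))],q[:,2],rcond=None)[0]; print(n,len(q),np.degrees(a[:2]).round(2),a[2].round(4),cv2.minEnclosingCircle(q[:,:2].astype(np.float32)))
    i=c["img"][110:240,130:330] if n=="scene" else c["img"][130:270,400:540]
    cv2.imwrite(f"pics/{n}12.png",cv2.resize(i,None,fx=3.7,fy=3.7,interpolation=cv2.INTER_CUBIC))
E
```

```text
clock: 32.95
eef_pos: [0.3845, -0.3408, 0.0358]
tool_rot: [-0.026, 0.998, -0.011, 0.056]
ft_force: [-0.7, 0.5, -0.7]
grip_width: 0.009
t 32.95 q [-0.762, 0.38, -0.368, 0.728, 0.063, -0.811] p [384.5, -340.8, 35.8] F [-0.7, 0.5, -0.7] w 9.0
x [-0.992 -0.052 -0.11 ] y [-0.05   0.998 -0.025] z [ 0.112 -0.02  -0.994]
scene 419 [0.59 0.32] 0.0353 ((0.4445459246635437, -0.33032089471817017), 0.06011424958705902)
top 592 [ 0.52 -0.62] 0.0348 ((0.4481070935726166, -0.3350846469402313), 0.05459022521972656)
```

View pics/scene12.png

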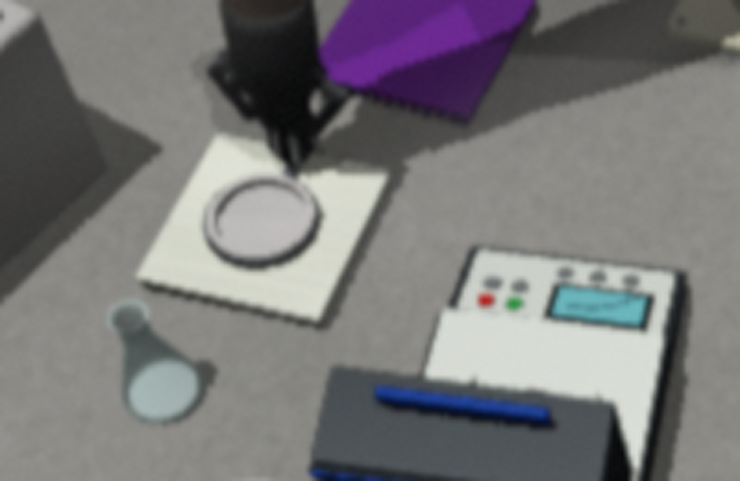

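View pics/top12.png

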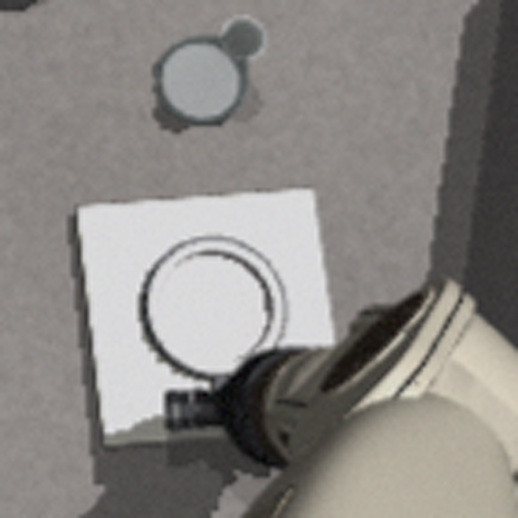

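```bash
python3 -m crank '[[[0,0,3,0,255],[0,0,0,0,255]]]'; python3 st.py
```

```text
clock: 33.3
eef_pos: [0.3853, -0.3416, 0.0356]
tool_rot: [-0.026, 0.998, -0.012, 0.057]
ft_force: [0.3, 0.7, 1.0]
grip_width: 0.0089
t 33.3 q [-0.763, 0.38, -0.369, 0.724, 0.063, -0.811] p [385.3, -341.6, 35.6] F [0.3, 0.7, 1.0] w 8.9
x [-0.992 -0.053 -0.113] y [-0.05   0.998 -0.027] z [ 0.114 -0.021 -0.993]
```

The force reads +1 N upward and the height has stopped falling, so the ring is on the plate. I'll let go and retreat.

```bash
python3 -m crank '[[[0,0,0,0,200],[0,0,0,0,120],[0,0,0,0,0],[0,0,0,0,0],[0,0,0,0,0],[0,0,-15,0,0],[-2,0,-25,0,0],[-3,0,-30,0,0],[-4,0,-40,0,0],[-4,0,-45,0,0]]]'; python3 st.py; python3 -m crank '[[[35,15,-20,0,0],[35,15,-20,0,0],[35,15,-10,0,0],[0,0,0,0,0]]]'; python3 - <<'E'
from h import *
from workcell import bot
for n in["scene","top"]:
    c=bot.camera(n); np.savez(f"{n}13.npz",**c); P=cloud(c); v=c["img"].min(2)
    m=(abs(P[...,0]-.453)<.06)&(abs(P[...,1]+.336)<.06)&(P[...,2]>.0325)&(P[...,2]<.06)
    q=P[m]; a=np.linalg.lstsq(np.c_[q[:,:2]-q[:,:2].mean(0),np.ones(len(q))],q[:,2],rcond=None)[0]; print(n,len(q),np.degrees(a[:2]).round(2),a[2].round(4),cv2.minEnclosingCircle(q[:,:2].astype(np.float32)))
    cv2.imwrite(f"pics/{n}13.png",c["img"])
    i=c["img"][110:240,130:330] if n=="scene" else c["img"][70:270,280:540]
    cv2.imwrite(f"pics/{n}13z.png",cv2.resize(i,None,fx=3,fy=3,interpolation=cv2.INTER_CUBIC))
    if n=="top":
        m=np.zeros((400,640),bool); m[95:112,305:352]=1
        q=P[m&(P[...,2]>.11)]; d=q-np.median(q,0); d=d[np.linalg.norm(d,axis=1)<.08]; nn=np.linalg.svd(d)[2][2]; print("hood lean",np.degrees(np.arcsin(abs(nn[2]))))
E
python3 st.py
```

```text
clock: 34.55
eef_pos: [0.3785, -0.3359, 0.1944]
tool_rot: [-0.025, 0.998, -0.01, 0.054]
ft_force: [0.7, 0.2, -0.4]
grip_width: 0.0854
t 34.55 q [-0.764, 0.202, -0.149, 1.129, 0.063, -0.812] p [378.5, -335.9, 194.4] F [0.7, 0.2, -0.4] w 85.4
x [-0.993 -0.052 -0.108] y [-0.05   0.999 -0.023] z [ 0.109 -0.017 -0.994]
clock: 35.05
eef_pos: [0.2657, -0.2966, 0.2418]
tool_rot: [-0.026, 0.998, -0.017, 0.06]
ft_force: [0.8, -0.4, 0.8]
grip_width: 0.0853
scene 273 [-1.21  0.01] 0.037 ((0.44878140091896057, -0.3333664536476135), 0.05542443320155144)
top 415 [0.09 0.28] 0.036 ((0.4491603970527649, -0.3356880247592926), 0.05490938946604729)
hood lean 13.566936437712691
t 35.15 q [-0.896, -0.043, -0.296, 1.219, 0.075, -0.946] p [267.6, -297.8, 241.4] F [-0.0, 0.0, 0.2] w 85.5
x [-0.991 -0.055 -0.119] y [-0.051  0.998 -0.037] z [ 0.121 -0.03  -0.992]
```

View pics/scene13z.png

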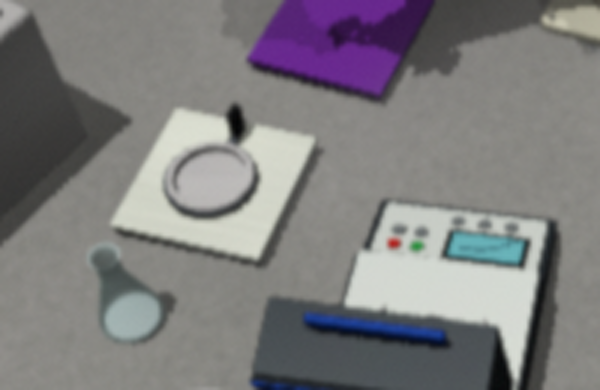

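View pics/top13.png

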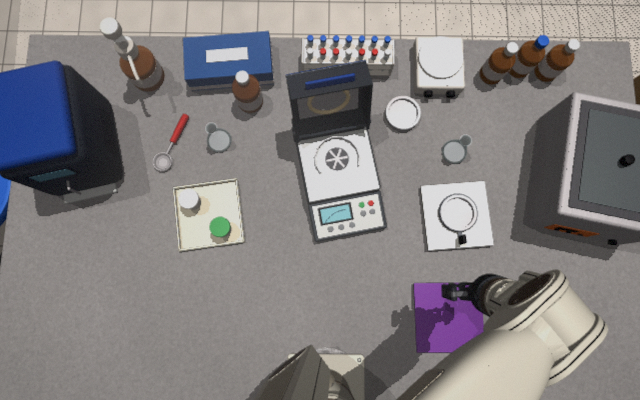

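View pics/top13z.png

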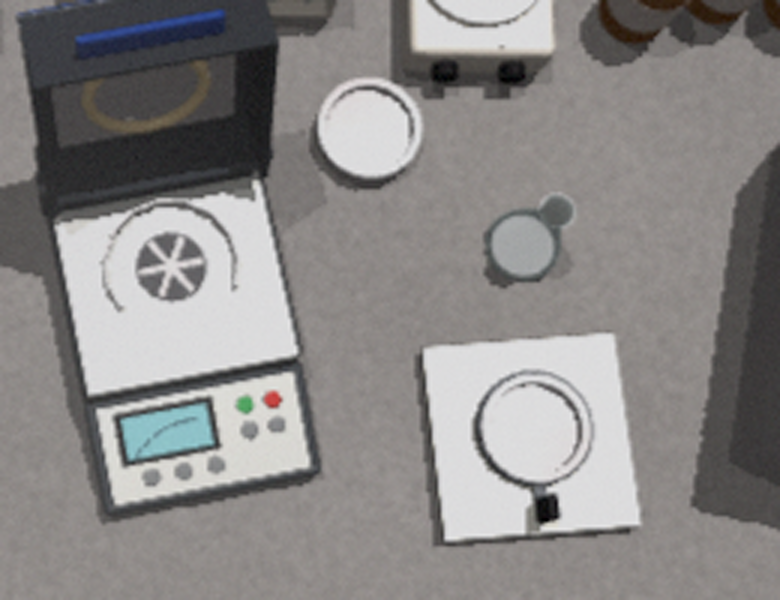

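The ring lies whole and flat on the plate with the pan seated in it. The hood lean hasn't changed over 24 s, and the other objects look as they did in the first picture. The robot is touching nothing, so I'm handing in.

```bash
python3 -c "
from workcell import bot
print(bot.job_done())"
```

```text
the job is handed in; nothing more can be done
None
```

The job is done and handed in at about 35 s: the hood is open on its stops and the carrier, with the pan seated, stands flat on the cooling plate.

**Hood:** I lifted it by the blue lip with the shut fingers slanted about 45°. Its underside measured about 13.6–13.8° past upright, against the 16° the stops should give. It read the same 24 s apart, so it is resting and stays open. I put the 2° down to measurement error.

**Carrier:** I gripped it by the black grip. In the air the pan measured level to about 1°. The wrist read about 1 N upward before I let go, so the ring was resting on the plate. Its centre is within a few mm of the plate's centre.

**Checks after letting go:**
- **Carrier and pan:** the top view showed the whole ring on the plate. It measured about 0.3° from level from the top and 1.2° from the scene camera, which sees fewer points.
- **Other things:** by eye they stand where they did in the first picture, and the gripper is clear of everything.

**One contact:** the commands can't tilt the tool directly, so I tilted it and brought it back by pushing the arm against its joint limits. While bringing it back, the hand touched something close to the robot's own base. The highest wrist reading was about 23 N, below the 40 N limit, and I backed off straight away. No other contact showed in the readings.

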